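# Hold the test blade through the guard slot

## Robot

A 6-joint arm with a two-finger parallel gripper is mounted at the origin on the work surface. World frame = base frame: x ahead of the robot, y to its left, z up, the work surface at z = 0. Lengths are in mm, angles in rad, forces in N, time in s.
With the tool pointing down it reaches from about 250 to 800 mm from the base axis. Payload 3.9 kg.
Tool frame: the origin (TCP) lies at the very end of the fingers, on their centre line; the grasp point (between the pads) lies 19 mm behind it (r.tcp_to_grasp is the distance from the TCP to the grasp point, in mm); z points along the fingers, y is the direction in which the jaws open and shut (so a half turn about z gives the same grasp; the last joint's range is limited). The gripper opens to 85 mm and grips with 20 to 120 N. Pads are 22 mm wide; open, the fingers measure 114 mm over their backs; the gripper's body (76 mm by 85 mm) begins 54 mm behind the grasp point. The pads swing forward as they close: fully open they stand 13 mm farther back than shut.
Start: joints at [-1.223, 0.26, -0.138, 1.173, 0, 1.571], TCP at [178.931, -493.557, 208.804] pointing down, gripper open.
Joint ranges: [-2.78, 2.78], [-0.83, 1.72], [-1.28, 1.37], [-1.9, 2.12], [-1.57, 1.48], [-3.14, 3.14]. Speed limits (rad/s): [2.57, 2.57, 3.14, 3.14, 3.14, 3.14].

## Interface

Orientations are given as a rotation vector (axis times angle).
In Python, from plant import r, viewer gives the robot as it stands.
- The arm moves only by the shell command python3 -m inch 'ROWS' [FORCE]. ROWS is JSON, a list that holds one entry, the list of rows, each a list of 7 numbers: the turn, a rotation vector about the tool's x, y, z in rad, then the shift along the tool's x, y, z in mm, then the closure, from 0 (fully open) to 1 (shut). In form: [[[wx, wy, wz, tx, ty, tz, fingers], ...]]. A call has 1 to 20 rows; each row shifts and turns the pose as measured when the row begins, along the tool's axes as they then stand; what a row does not reach is not made up. A row lasts 1/12 s, in which the tool goes at most 41.7 mm and 7.16 degrees, less where a joint would pass 70% of its speed; a pose out of reach is approached as far as the arm can. A call with a gripper value outside its range is refused whole. The fingers move at their own pace and stop on an object; FORCE is the grip in N (left out, the last holds). Time passes only in rows, so rows that do not move let the fingers close. It gives the time, the measured TCP pose, the force and the opening at its end, in the units of the state.
- r.read_state(): the state, without advancing time (a new reading comes with each control period).
- viewer.snapshot(name): name is "side" or "top"; returns a dict with "frame" (480x640x3 uint8, red, green, blue), "z_map" (480x640 float32, mm along the optical axis (not along the pixel's ray), 0 where there is no reading), "fx", "fy", "cx", "cy" (pixels), "view" (4x4, takes a point from world to camera coordinates). Camera axes: x right, y down, z forward; pixel columns grow to the right and rows downward; lengths in mm; the calibration is good to about 2 mm. A picture is of the moment at which its call begins.
- r.hand_in(): hands the job in, once; it reports no verdict.
The state is a dict: "time_s": time; "joint_pos": joint angles; "qvel": joint speeds; "joint_torque": joint torques, N m; "eef_pos": TCP position; "eef_rot": TCP orientation; "wrist_force": force on the tool from outside, world axes, zero at the start; "ft_torque": the same for the moment, N m; "grip_width": opening from 0.0 (shut) to 1.0 (fully open).
Only numpy, scipy, OpenCV 4.12 (cv2) and the standard library are available. Lean on these libraries where they do the work, as an engineer would, in place of code of your own. Each camera call takes 0.05 s, during which the arm holds its last target.

## Task

Check the fork sensor in the guarded test station: pull the tool cabinet's drawer well open, take the wider of the two test blades out of its rack and pass it down through the slot in the station's roof until the dark line round the blade is level with the roof. Finish while still holding it there, hanging in the gripper with its grip block clear of the roof; leave the narrower blade in its rack and everything else where it stands.

Things in the scene. Friction and masses are not known exactly. Their poses are not given: they have to be found in the camera images.
- cab_drawer0 (a joint): Opening of the cabinet's only drawer, m: 0 shut, up to 0.18 fully out. It slides along the cabinet's own -x (towards the robot) with about 1 N of friction and stays where it is left. The blades stand clear of the cabinet for a grasp from above once it is open 0.10 or more.
- cab: Grey sheet-metal tool cabinet with one white-fronted drawer, 260 (x) x 220 (y) x 120 mm (z), fixed to the bench. Origin under its centre; its front looks along its -x.
- cab_drawer0_handle (a point): Middle of the drawer's handle: a round steel bar 11 mm thick and 110 mm long, level, along the cabinet's y, its axis 35 mm ahead of the drawer front and 82 mm above the bench (38 mm below the cabinet's top). The drawer front is 15 mm thick, its top edge 109 mm above the bench. Moves with the drawer.
- rack_top (a point): Middle of the top face of the white rack block (70 x 130 x 34 mm) that is fixed on the drawer's floor, 40 mm behind the inside of the drawer front; axes like the cabinet's. It has two equal pockets 47 (x) x 11 (y) mm, at y = +42 and -42 mm, open down to the drawer's floor; a blade stands loosely in each, either one in either pocket. The drawer is 178 mm wide inside, its side walls reach 98 mm above the bench.
- blade_wide: The wider test blade, standing upright. Origin under the middle of its foot (the tip), z up through the grip. Steel blade 44 (its x) x 8 (its y) mm from z = 0 to 45 mm, the lowest 6 mm tapering to 40 x 4 mm at the foot; a dark line runs round it at z = 25 mm; above, a grey grip block 52 (x) x 16 (y) x 33 mm (z = 45 to 78 mm) to be pinched across its 16 mm. 70 to 140 g.
- blade_narrow: The narrower test blade, otherwise the same and the same height: blade 32 x 8 mm, grip block 32 (x) x 16 (y) mm. Not needed. Origin under its foot.
- station: Guarded test station fixed to the bench: 160 (x) x 140 (y) x 120 mm (z), dark steel base, blue posts, clear guards on three sides (open at its +x side) and a bare aluminium roof; a fork sensor stands under the slot. Origin under its centre.
- slot (a point): Middle of the slot's mouth, on the top face of the station's roof, 120 mm above the bench; z up. The slot goes through the 6 mm roof, is 46 mm long (along this x) and 10 mm wide (along this y), with a 1.5 mm lead-in: the wider blade passes with 2 mm in all each way. Below it the fork's arms leave 32 mm, and there is room for at least 60 mm of blade. Either way round will do.
- motor: Small gear motor standing upright, steel and brass cylinder 36 mm across, 71 mm high with its shaft; bystander between the cabinet and the station. Origin under its centre.
- jar: Closed glass jar with steel cap, 60 mm across, 85 mm high; bystander. Origin under its centre.
- wrench: Steel wrench 160 mm long lying flat; bystander.
- driver: Screwdriver 180 mm long lying flat; bystander.
- spacer: White plastic spacer ring, 60 mm across, 16 mm high; bystander behind the station.
- bin: Empty blue open-topped bin 140 x 100 x 50 mm; bystander at the left.
There are look-alikes about, which are no part of the job. What is shaped like the station but orange or purple is not meant.

How it is judged (in metres and radians):
On the way, in this order (a step that is already met when the one before it is completed fails the run):
1. the drawer is open by more than 100 mm (value of joint cab_drawer0 above 0.1 m), for 0.1 s.
2. the wider blade, in the gripper, is lifted clear of the rack (z of blade_wide in the frame of rack_top above 0.005 m and contact force between the fingers and blade_wide above 1 N), for 0.1 s.
3. the blade's tip is through the roof's slot (x of blade_wide in the frame of slot between -0.006 and 0.006 m and y of blade_wide in the frame of slot between -0.005 and 0.005 m and z of blade_wide in the frame of slot below -0.008 m and contact force between the fingers and blade_wide above 1 N), for 0.1 s.
At the end, for the whole second after the job is handed in: The wider blade is gripped, still, upright within 0.12 rad and in line with the slot, its tip 17 to 33 mm below the roof top (line within 8 mm of level, grip block clear), pressing on the station with less than 10 N; the narrower blade stands in its rack. The drawer may stay open (x of blade_wide in the frame of slot between -0.006 and 0.006 m and y of blade_wide in the frame of slot between -0.005 and 0.005 m and z of blade_wide in the frame of slot between -0.033 and -0.017 m and angle between the x axis of blade_wide and the x axis of slot, either way round below 0.15 rad and angle between blade_wide's own z axis and vertical below 0.12 rad and contact force between the fingers and blade_wide above 1 N and contact force between blade_wide and station below 10 N and linear speed of blade_wide below 0.02 m/s and z of blade_narrow in the frame of rack_top below -0.015 m); the arm keeps its last pose, push and grip.
It fails at once if the narrower blade is taken out of its rack (z of blade_narrow in the frame of rack_top above -0.005 m).
It fails at once if a bystander is pushed away by more than 30 mm (distance of any of motor, jar, wrench, driver, spacer, bin from where it was at the start of the episode above 0.03 m).
It also fails if it takes over 58 s, if anything falls off the work surface, if the arm or the gripper's body presses on something with over 40 N, if the wrist force passes 120 N, or if a joint passes its speed limit or range.

## Working session

There is one attempt and no reset: what is moved stays moved. The work goes in short steps, Python scripts to look and compute and a shell command to move; the robot and the scene stay as the last step left them, time stands still between calls to the robot, and variables do not carry over. Pictures are saved under pics/ and viewed, and the job is handed in when it is done.

```bash
mkdir -p pics; ls; cat > h.py <<'E'
import numpy as np, cv2
from plant import r, viewer
def snap(n,save):
    s=viewer.snapshot(n); np.savez('pics/'+save+'.npz',**{k:np.asarray(v) for k,v in s.items()})
    cv2.imwrite('pics/'+save+'.png',s['frame'][:,:,::-1]); return s
def world(s,u,v,z=None):
    d=s['z_map'][int(round(v)),int(round(u))] if z is None else z
    p=np.array([(u-s['cx'])/s['fx']*d,(v-s['cy'])/s['fy']*d,d,1]); return (np.linalg.inv(s['view'])@p)[:3]
def cloud(s):
    v,u=np.mgrid[:480,:640]; d=s['z_map']
    P=np.stack([(u-s['cx'])/s['fx']*d,(v-s['cy'])/s['fy']*d,d,np.ones_like(d)],-1)
    W=(P@np.linalg.inv(s['view']).T)[...,:3]; W[d==0]=np.nan; return W
def load(n): return dict(np.load('pics/'+n+'.npz'))
E
python3 - <<'E'
from h import *
print(r.read_state())
snap('top','t0');snap('side','s0')
E
```

```text
pics
{'time_s': 0.0, 'joint_pos': array([-1.22299944e+00,  2.60684204e-01, -1.39391111e-01,  1.17268155e+00,
        3.11679048e-06,  1.57079281e+00]), 'qvel': array([-6.64594409e-05,  3.17768789e-04, -6.13651211e-04,  3.03446472e-03,
       -2.21359810e-04,  3.68910272e-05]), 'joint_torque': array([-9.53846175e-04, -4.05678892e+01,  2.53922188e+01,  1.88297237e-02,
       -3.04898549e-05,  3.14476807e-06]), 'eef_pos': array([ 178.68725828, -492.88123462,  207.9564985 ]), 'eef_rot': array([-3.09230694e+00, -5.43239958e-01,  5.27690855e-04]), 'wrist_force': array([-0.83876206, -0.25264562, -0.00874217]), 'ft_torque': array([-0.01686277, -0.03320524, -0.01291657]), 'grip_width': 0.9986002063456114}
```

View pics/t0.png

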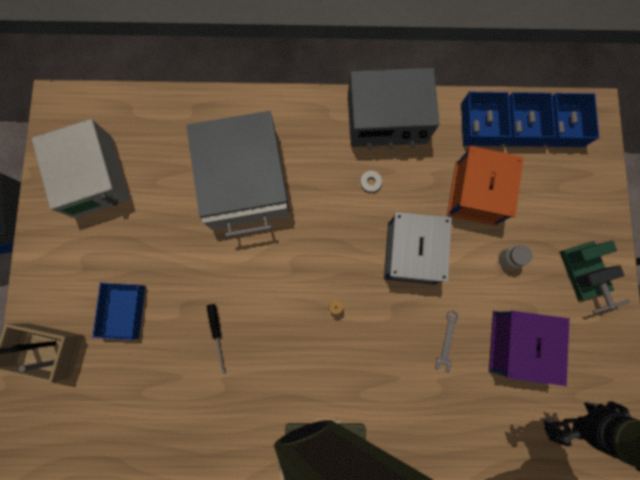

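View pics/s0.png

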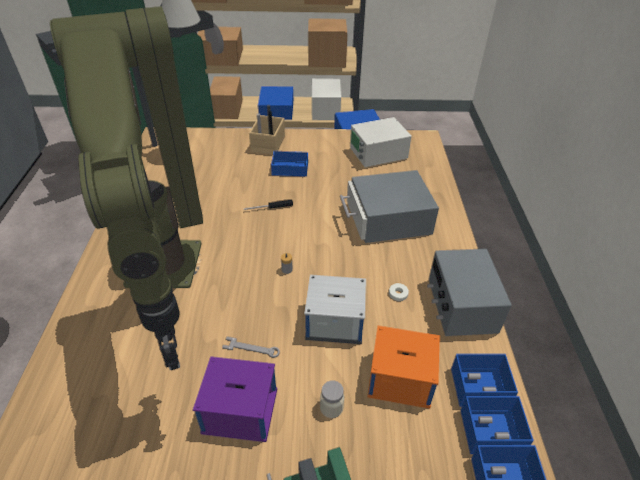

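The top picture shows three station-shaped boxes: bare aluminium (420,247), orange (490,183) and purple (538,348). The aluminium roof with blue posts fits the description. The cabinet is at (238,165) with its handle at (248,229). Next I confirm with crops and measure.

```bash
python3 - <<'E'
from h import *
s=load('t0'); f=s['frame'][:,:,::-1]
a=cv2.resize(f[205:290,375:465],None,fx=5,fy=5,interpolation=cv2.INTER_CUBIC)
b=cv2.resize(f[195:245,185:295],None,fx=3.2,fy=3.2,interpolation=cv2.INTER_CUBIC)
o=np.zeros((425,810,3),np.uint8);o[:a.shape[0],:a.shape[1]]=a;o[:b.shape[0],455:455+b.shape[1]]=b
cv2.imwrite('pics/c0.png',o[:,:800])
W=cloud(s)
print(s['fx'],s['cx'],s['cy'],np.linalg.inv(s['view']).round(3))
# roof
def rect(u0,u1,v0,v1,zl,zh):
    P=W[v0:v1,u0:u1].reshape(-1,3); P=P[(P[:,2]>zl)&(P[:,2]<zh)]
    (c,sz,an)=cv2.minAreaRect(P[:,:2].astype(np.float32)); return len(P),np.median(P[:,2]),c,sz,an
print('roof',rect(375,465,200,295,112,128))
print('cabtop',rect(180,295,105,220,112,128))
print('handle',rect(220,280,215,240,74,92))
for u,v in [(421,246),(421,237),(421,255),(228,234),(248,231),(268,228)]: print(u,v,world(s,u,v).round(1))
# slot dark pixels
g=f.astype(int).max(2); m=np.zeros(g.shape,bool); m[225:270,410:435]=g[225:270,410:435]<90
v,u=np.nonzero(m); print(len(u),u.min(),u.max(),v.min(),v.max(),u.mean(),v.mean())
print(g[225:270,412:432][::2])
E
```

```text
441.99253872989095 323.8246242644037 240.2253982022795 [[ 8.000000e-03 -9.870000e-01  1.620000e-01  3.792740e+02]
 [-1.000000e+00 -1.000000e-02 -1.100000e-02  2.186700e+01]
 [ 1.300000e-02 -1.620000e-01 -9.870000e-01  1.194684e+03]
 [ 0.000000e+00  0.000000e+00  0.000000e+00  1.000000e+00]]
roof (3626, np.float64(120.25240108177604), (566.1541137695312, -247.5592041015625), (173.1210174560547, 209.34136962890625), 84.79566955566406)
cabtop (8166, np.float64(120.4712779839665), (746.8253173828125, 234.76708984375), (261.9673156738281, 220.96438598632812), 10.7507905960083)
handle (332, np.float64(86.07187716000203), (598.3213500976562, 210.25445556640625), (42.335052490234375, 128.23472595214844), 10.605216979980469)
421 246 [ 560.3 -255.6   12.5]
421 237 [ 566.3 -230.9  120.3]
421 255 [ 535.1 -253.9   17.2]
228 234 [574.4 251.9  89.2]
248 231 [583.4 202.3  85.3]
268 228 [591.4 151.5  86.7]
67 419 423 237 254 420.7761194029851 245.91044776119404
[[142 142 143 141 143 141 140 138 142 142 141 141 141 140 140 139 138 137
  139 141]
 [144 143 143 141 141 141 141 139 139 140 141 140 141 14
[... 1114 characters left out ...]
 142 142
  141 139]
 [142 141 141 141 139 130 117  98  91  91 106 122 134 140 140 140 142 141
  142 139]
 [142 144 142 142 139 140 136 136 138 138 138 138 139 139 139 140 142 142
  141 139]
 [141 140 140 140 141 141 141 140 142 142 139 138 140 139 140 142 141 140
  140 138]
 [142 140 141 142 140 141 139 140 141 142 141 137 139 140 142 140 141 142
  139 138]
 [140 141 140 141 138 140 139 139 141 141 141 138 139 142 143 141 141 138
  139 137]
 [142 140 140 139 139 138 137 140 140 141 140 137 137 139 141 141 141 139
  138 136]
 [141 140 140 138 138 138 138 139 139 139 138 138 139 140 140 141 139 139
  136 136]
 [140 138 138 140 137 137 138 138 141 139 138 137 139 138 140 142 140 137
  137 137]]
```

View pics/c0.png

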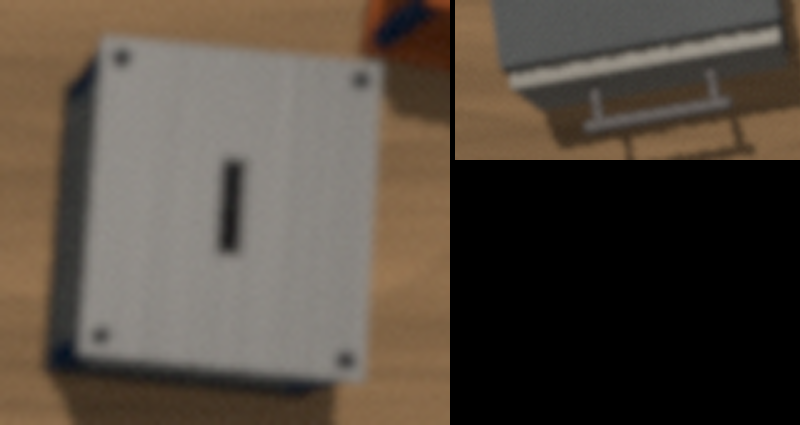

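The crop confirms the aluminium station, with its slot at (421,246). The cabinet front with its handle bar is at the right. Now precise fits.

```bash
cat >> h.py <<'E'
def ray_z(s,u,v,z):
    Vi=np.linalg.inv(s['view']); d=Vi[:3,:3]@np.array([(u-s['cx'])/s['fx'],(v-s['cy'])/s['fy'],1]); c=Vi[:3,3]
    return c+d*(z-c[2])/d[2]
def project(s,p):
    q=s['view']@np.append(p,1); return np.array([s['fx']*q[0]/q[2]+s['cx'],s['fy']*q[1]/q[2]+s['cy']])
def Rt():
    from scipy.spatial.transform import Rotation as R
    st=r.read_state(); return st,R.from_rotvec(st['eef_rot']).as_matrix()
E
cat > slot.py <<'E'
from h import *
def slot(s,u0,u1,v0,v1,lo=0.55):
    g=s['frame'].astype(float).max(2)[v0:v1,u0:u1]; bg=np.median(g)
    w=np.clip((bg*0.9-g)/bg,0,None); v,u=np.mgrid[v0:v1,u0:u1]
    P=np.array([ray_z(s,a,b,120)[:2] for a,b in zip(u.ravel(),v.ravel())]); w=w.ravel()
    c=(P*w[:,None]).sum(0)/w.sum(); C=np.cov(P.T,aweights=w); e,V=np.linalg.eigh(C); a=V[:,1]; a=a*np.sign(a[0])
    return c,np.degrees(np.arctan2(a[1],a[0])),np.sqrt(12*e)
E
python3 - <<'E'
from slot import *
s=load('t0');d=load('s0')
print('slot top',slot(s,410,432,230,262))
print('slot side',slot(d,320,354,288,303))
W=cloud(s)
# cab top edges
from numpy import *
M=(abs(W[...,2]-120.5)<3); 
def fit(name,c0,u0,u1,v0,v1):
    m=zeros(M.shape,uint8); m[v0:v1,u0:u1]=M[v0:v1,u0:u1]*255
    n,l,st,_=cv2.connectedComponentsWithStats(m); k=1+argmax(st[1:,4]); m=(l==k)
    P=W[m][:,:2].astype(float32); print(name,cv2.minAreaRect(P),P.mean(0))
    C=cov(P.T);e,V=linalg.eigh(C);print(sqrt(12*e),degrees(arctan2(V[1],V[0])))
fit('roof',0,380,455,208,284); fit('cab',0,180,290,108,222)
P=W[218:242,222:275].reshape(-1,3);P=P[abs(P[:,2]-86)<4]
th=radians(10.3);x=P[:,:2]@[cos(th),sin(th)]; 
print(histogram(x,bins=15))
k=(x<histogram(x,bins=15)[1][6])
Q=P[k]; C=cov(Q[:,:2].T);e,V=linalg.eigh(C);print('handle',len(Q),Q.mean(0),sqrt(12*e),degrees(arctan2(V[1],V[0])))
E
python3 - <<'E'
from h import *
d=load('s0'); f=d['frame'][:,:,::-1]
o=np.hstack([cv2.resize(f[270:345,300:375],(400,400),interpolation=2),cv2.resize(f[185:245,335:395],(400,400),interpolation=2)])
cv2.imwrite('pics/c1.png',o)
E
```

```text
slot top (array([ 543.94443341, -229.78453787]), np.float64(-5.327868534492134), array([10.99817465, 45.36175658]))
slot side (array([ 545.71436925, -231.86514097]), np.float64(-5.487663444452451), array([10.01169449, 38.16617281]))
roof ((543.3343505859375, -229.06967163085938), (140.4259033203125, 160.46487426757812), 84.73822784423828) [ 542.00476 -229.23572]
[141.58255247 161.59635901] [-96.18314582 173.81685418]
cab ((753.663330078125, 236.15774536132812), (247.74008178710938, 220.4960479736328), 10.907611846923828) [751.00964 235.939  ]
[220.25285691 246.23612666] [ -80.92147666 -170.92147666]
(array([42, 41, 50, 35, 13,  6,  6,  6,  7,  5,  8,  3,  5,  2, 15]), array([605.11694822, 607.93491483, 610.75288145, 613.57084806,
       616.38881467, 619.20678129, 622.0247479 , 624.84271451,
       627.66068112, 630.47864774, 633.29661435, 636.11458096,
       638.93254758, 641.75051419, 644.5684808 , 647.38644741]))
handle 187 [584.5876516  202.82173433  86.47800246] [ 13.12395521 122.40764876] [-169.20041769  100.79958231]
```

View pics/c1.png

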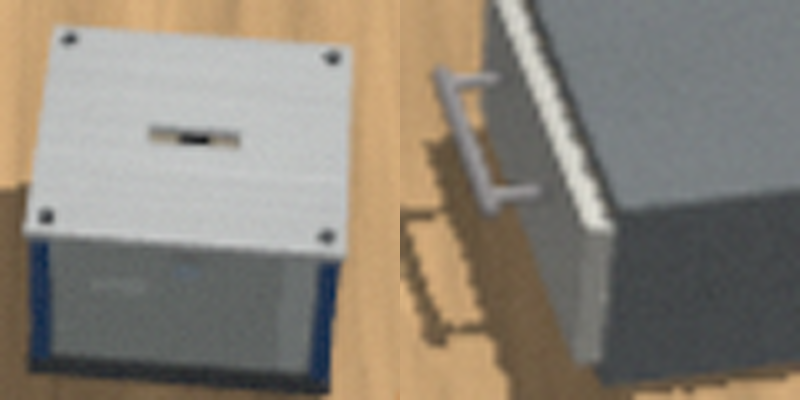

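```bash
python3 -m inch '[[[0,0,-0.1086,0,0,-2,0.6],[0,0,-0.1086,0,0,-2,0.6],[0,0,-0.1086,0,0,-2,0.6],[0,0,-0.1086,0,0,-2,0.6],[0,0,-0.1086,0,0,-2,0.6],[0,0,-0.1086,0,0,-2,0.6],[0,0,-0.1086,0,0,-2,0.6],[0,0,-0.1086,0,0,-2,0.6],[0,0,-0.1086,0,0,-2,0.6],[0,0,-0.1086,0,0,-2,0.6],[0,0,-0.1086,0,0,-2,0.6],[0,0,-0.1086,0,0,-2,0.6],[0,0,-0.1086,0,0,-2,0.6]]]' 40
cat > to.py <<'E'
import sys
from h import *
st,R=Rt(); a=[float(x) for x in sys.argv[1:]]  # x y z yaw(of tool y, deg)
p=st['eef_pos']; d=R.T@(np.array(a[:3])-p)
print('t',round(st['time_s'],2),'pos',p.round(1),'zaxis',R[:,2].round(4),'yaw_y',np.degrees(np.arctan2(R[1,1],R[0,1])).round(2),'grip',round(st['grip_width'],3),'F',st['wrist_force'].round(1))
print('shift tool',d.round(1), 'q',st['joint_pos'].round(2))
if len(a)>3:
    y=np.radians(a[3]); yd=np.array([np.cos(y),np.sin(y),0]); 
    if yd@R[:,1]<0: yd=-yd
    D=np.stack([np.cross(yd,[0,0,-1]),yd,[0,0,-1]],1)
    from scipy.spatial.transform import Rotation as Q
    print('turn',Q.from_matrix(R.T@D).as_rotvec().round(4))
E
python3 to.py 583 202.5 208 10.8
```

```text
time_s: 1.18
eef_pos: [176.6, -487.3, 227.7]
eef_rot: [-1.908, -2.475, -0.016]
wrist_force: [0.3, 0.2, 0.1]
grip_width: 0.401
t 1.18 pos [ 176.6 -487.3  227.7] zaxis [-0.0066  0.0182 -0.9998] yaw_y 14.77 grip 0.401 F [0.3 0.2 0.1]
shift tool [563.  568.8  29.5] q [-1.22  0.26 -0.09  1.24  0.    0.09]
turn [-0.0024 -0.0192  0.0692]
```

```bash
python3 -m inch '[[[0,0,0.03,29,28,0,0.6],[0,0,0.03,29,28,0,0.6],[0,0,0,29,28,0,0.6],[0,0,0,29,28,0,0.6],[0,0,0,29,28,0,0.6],[0,0,0,29,28,0,0.6],[0,0,0,29,28,0,0.6],[0,0,0,29,28,0,0.6],[0,0,0,29,28,0,0.6],[0,0,0,29,28,0,0.6],[0,0,0,29,28,0,0.6],[0,0,0,29,28,0,0.6],[0,0,0,29,28,0,0.6],[0,0,0,29,28,0,0.6]]]'
python3 to.py 583 202.5 200 10.8
```

```text
time_s: 2.35
eef_pos: [482.7, 0.4, 228.4]
eef_rot: [-1.995, -2.4, -0.01]
wrist_force: [0.8, 0.1, -0.4]
grip_width: 0.398
t 2.35 pos [4.827e+02 4.000e-01 2.284e+02] zaxis [-0.0115  0.0177 -0.9998] yaw_y 10.54 grip 0.398 F [ 0.8  0.1 -0.4]
shift tool [179.7 135.8  30.9] q [-0.01  0.19 -0.18  1.21  0.02  1.38]
turn [-0.0081 -0.0196 -0.0047]
```

```bash
python3 -m inch '[[[-0.008,-0.02,-0.005,30,22,0,0.6],[0,0,0,30,22,4,0.6],[0,0,0,30,22,4,0.6],[0,0,0,30,22,4,0.6],[0,0,0,30,22,4,0.6],[0,0,0,18,15,4,0.6],[0,0,0,5,4,4,0.6],[0,0,0,0,0,0,0.6],[0,0,0,0,0,0,0.6]]]'
python3 to.py 583 202.5 65 10.8
```

```text
time_s: 3.1
eef_pos: [581.0, 213.3, 197.6]
eef_rot: [-1.987, -2.432, 0.007]
wrist_force: [-0.4, -0.4, 0.4]
grip_width: 0.404
t 3.1 pos [581.  213.3 197.6] zaxis [-0.0039 -0.0025 -1.    ] yaw_y 11.49 grip 0.404 F [-0.4 -0.4  0.4]
shift tool [-10.8   0.4 132.6] q [ 0.35  0.43  0.09  1.23 -0.    1.72]
turn [-0.0043  0.0017  0.012 ]
```

```bash
python3 -m inch '[[[0,0,0.012,-5,0,10,0.64],[0,0,0,-4,0,20,0.64],[0,0,0,0,0,20,0.64],[0,0,0,0,0,12,0.64],[0,0,0,0,0,0,0.64],[0,0,0,0,0,0,0.64]]]'
python3 to.py 583 202.5 65 10.8
python3 - <<'E'
from h import *
d=snap('side','s1'); f=d['frame'][:,:,::-1]; t=snap('top','t1'); g=t['frame'][:,:,::-1]
cv2.imwrite('pics/c2.png',np.hstack([cv2.resize(f[140:260,300:420],(400,400),interpolation=2),cv2.resize(g[170:270,200:300],(400,400),interpolation=2)]))
E
```

```text
time_s: 3.6
eef_pos: [579.1, 192.5, 133.8]
eef_rot: [2.019, 2.407, -0.013]
wrist_force: [-0.1, 0.0, 0.6]
grip_width: 0.354
t 3.6 pos [579.1 192.5 133.8] zaxis [-0.0051 -0.0063 -1.    ] yaw_y 10.03 grip 0.354 F [-0.1  0.   0.6]
shift tool [ 9.6  6.  68.7] q [ 0.32  0.45 -0.05  1.08 -0.    1.72]
turn [-0.0061  0.0053 -0.0134]
```

View pics/c2.png

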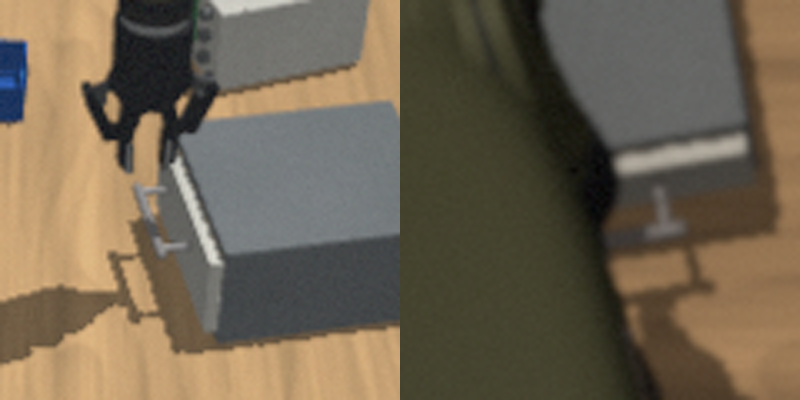

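The side crop shows the open fingers above the bar, one on each side. I correct by a few mm and go down.

```bash
python3 -m inch '[[[0,0,-0.01,5,3,0,0.64],[0,0,0,3,2,0,0.64],[0,0,0,0,0,0,0.64],[0,0,0,0,0,8,0.64],[0,0,0,0,0,8,0.64],[0,0,0,0,0,0,0.64],[0,0,0,0,0,0,0.64]]]'
python3 to.py 583 202.5 65 10.8
```

```text
time_s: 4.28
eef_pos: [586.8, 203.7, 121.3]
eef_rot: [2.002, 2.415, 0.001]
wrist_force: [0.0, -0.4, 0.2]
grip_width: 0.359
t 4.28 pos [586.8 203.7 121.3] zaxis [ 0.0043 -0.0029 -1.    ] yaw_y 10.68 grip 0.359 F [ 0.  -0.4  0.2]
shift tool [-0.2 -4.1 56.3] q [ 0.34  0.47 -0.06  1.05 -0.    1.72]
turn [ 0.0037  0.0036 -0.002 ]
```

```bash
python3 -m inch '[[[0,0,0,0,-3,0,0.64],[0,0,0,0,0,0,0.64],[0,0,0,0,0,8,0.64],[0,0,0,0,0,8,0.64],[0,0,0,0,0,8,0.64],[0,0,0,0,0,0,0.64]]]'
python3 to.py 583 202.5 65 10.8
python3 - <<'E'
from h import *
d=snap('side','s2'); f=d['frame'][:,:,::-1]
cv2.imwrite('pics/c3.png',cv2.resize(f[160:240,310:390],(500,500),interpolation=2))
E
```

```text
time_s: 4.78
eef_pos: [582.9, 202.8, 94.5]
eef_rot: [2.002, 2.415, -0.001]
wrist_force: [-0.7, 0.2, -0.1]
grip_width: 0.359
t 4.78 pos [582.9 202.8  94.5] zaxis [ 0.0034 -0.0032 -1.    ] yaw_y 10.69 grip 0.359 F [-0.7  0.2 -0.1]
shift tool [-0.2 -0.1 29.5] q [ 0.34  0.48 -0.11  0.98 -0.    1.72]
turn [ 0.0027  0.0038 -0.0019]
```

View pics/c3.png

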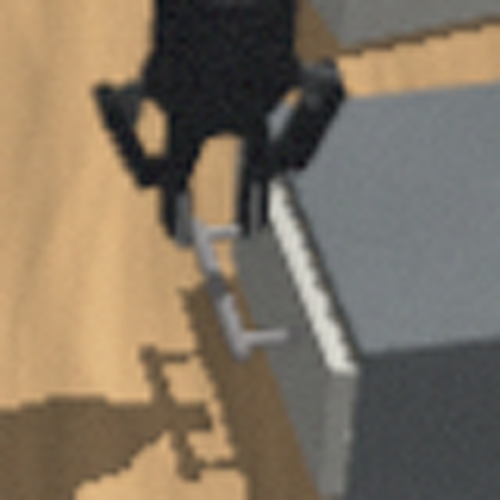

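```bash
python3 -m inch '[[[0,0,0,0,0,8,0.64],[0,0,0,0,0,8,0.64],[0,0,0,0,0,5,0.64],[0,0,0,0,0,2,0.64],[0,0,0,0,0,0,0.64],[0,0,0,0,0,0,0.64]]]'
python3 to.py 583 202.5 68 10.8
```

```text
time_s: 5.33
eef_pos: [583.2, 202.7, 69.0]
eef_rot: [2.002, 2.415, -0.001]
wrist_force: [0.4, 0.1, 0.1]
grip_width: 0.359
t 5.33 pos [583.2 202.7  69. ] zaxis [ 0.0032 -0.0033 -1.    ] yaw_y 10.69 grip 0.359 F [0.4 0.1 0.1]
shift tool [-0.2 -0.3  1. ] q [ 0.34  0.5  -0.14  0.92 -0.    1.72]
turn [ 0.0025  0.0038 -0.002 ]
```

```bash
python3 -m inch '[[[0,0,0,0,0,0,1],[0,0,0,0,0,0,1],[0,0,0,0,0,0,1],[0,0,0,0,0,0,1],[0,0,0,0,0,0,1],[0,0,0,0,0,0,1]]]' 40
python3 to.py 583 202.5 68 10.8
python3 - <<'E'
from h import *
d=snap('side','s3'); f=d['frame'][:,:,::-1]
cv2.imwrite('pics/c4.png',cv2.resize(f[160:240,310:390],(500,500),interpolation=2))
E
```

```text
time_s: 5.83
eef_pos: [584.3, 203.1, 70.4]
eef_rot: [2.001, 2.414, 0.003]
wrist_force: [0.1, -0.8, 0.2]
grip_width: 0.0
t 5.83 pos [584.3 203.1  70.4] zaxis [ 0.0055 -0.0025 -1.    ] yaw_y 10.69 grip 0.0 F [ 0.1 -0.8  0.2]
shift tool [-0.3 -1.4  2.4] q [ 0.34  0.5  -0.14  0.93 -0.    1.72]
turn [ 0.005   0.0035 -0.002 ]
```

View pics/c4.png

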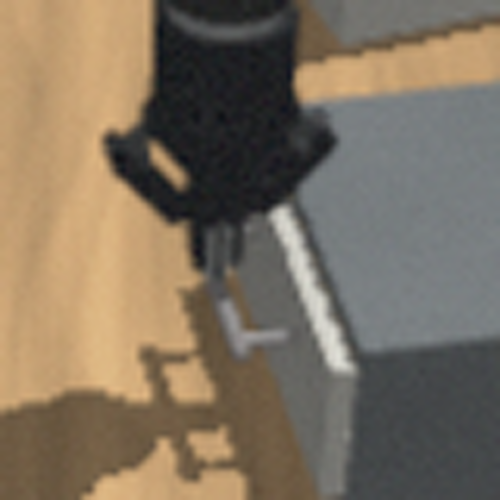

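```bash
python3 - <<'E'
from h import *
d=load('s3');st,R=Rt()
print('tcp',project(d,st['eef_pos']),'barmid',project(d,[583,202.5,82]))
yd=np.array([-np.sin(np.radians(10.8)),np.cos(np.radians(10.8)),0])
for k in(-55,55):print(project(d,np.array([583,202.5,82])+k*yd))
W=cloud(d)
for u,v in [(347,207),(348,210),(344,200),(344,203),(345,203)]: print(u,v,W[v,u].round(1))
s0=load('s0');W0=cloud(s0)
for u,v in [(342,197),(344,201),(346,206),(348,212)]: print(u,v,W0[v-1:v+2,u-1:u+2].reshape(-1,3).round(0).tolist())
E
python3 - <<'E'
from h import *
t=snap('top','t3')['frame'][:,:,::-1]
cv2.imwrite('pics/c5.png',cv2.resize(t[190:250,210:290],(800,600),interpolation=2))
E
```

```text
tcp [343.41461722 208.14343376] barmid [343.17842502 205.66467236]
[346.83795521 215.8750348 ]
[339.68441724 195.91612981]
347 207 [603.8 293.    1.6]
348 210 [6.069e+02 2.772e+02 4.000e-01]
344 200 [583.9 189.8 117.1]
344 203 [584.6 192.  102.3]
345 203 [587.7 188.8 104.9]
342 197 [[576.0, 242.0, 93.0], [580.0, 245.0, 90.0], [584.0, 255.0, 83.0], [577.0, 246.0, 85.0], [580.0, 241.0, 89.0], [584.0, 242.0, 88.0], [577.0, 242.0, 84.0], [580.0, 237.0, 88.0], [583.0, 235.0, 90.0]]
344 201 [[583.0, 223.0, 91.0], [594.0, 333.0, 2.0], [598.0, 335.0, 1.0], [583.0, 216.0, 91.0], [586.0, 218.0, 90.0], [598.0, 330.0, 0.0], [582.0, 210.0, 92.0], [586.0, 215.0, 88.0], [598.0, 321.0, 3.0]]
346 206 [[588.0, 191.0, 95.0], [600.0, 303.0, 3.0], [604.0, 302.0, 4.0], [588.0, 186.0, 94.0], [600.0, 297.0, 3.0], [604.0, 299.0, 1.0], [588.0, 183.0, 92.0], [592.0, 189.0, 87.0], [604.0, 293.0, 2.0]]
348 212 [[594.0, 160.0, 94.0], [607.0, 272.0, -0.0], [610.0, 268.0, 3.0], [594.0, 157.0, 92.0], [598.0, 163.0, 87.0], [610.0, 267.0, -0.0], [593.0, 150.0, 93.0], [598.0, 160.0, 85.0], [601.0, 155.0, 89.0]]
```

View pics/c5.png

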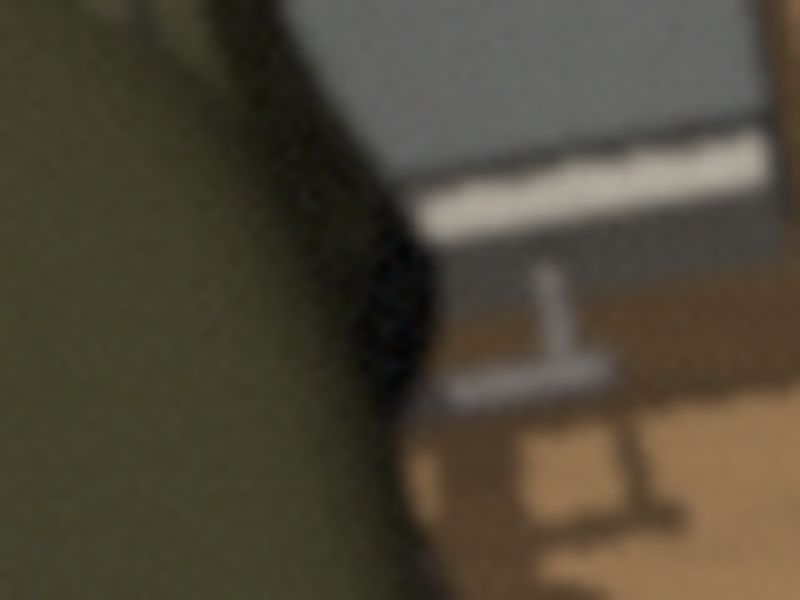

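Fingers report shut (0.0), yet in the side crop they show around x 190–245 with the bar emerging below. A short trial pull will settle whether the bar is held.

```bash
python3 -m inch '[[[0,0,0,0,-5,0,1],[0,0,0,0,-8,0,1],[0,0,0,0,-8,0,1],[0,0,0,0,0,0,1],[0,0,0,0,0,0,1]]]'
python3 to.py 583 202.5 68 10.8
python3 - <<'E'
from h import *
d=snap('side','s4'); f=d['frame'][:,:,::-1]
cv2.imwrite('pics/c6.png',cv2.resize(f[160:240,310:390],(600,600),interpolation=2))
E
```

```text
time_s: 6.35
eef_pos: [560.5, 198.5, 70.1]
eef_rot: [2.002, 2.415, 0.001]
wrist_force: [-0.4, 0.4, 0.1]
grip_width: -0.001
t 6.35 pos [560.5 198.5  70.1] zaxis [ 0.0044 -0.0028 -1.    ] yaw_y 10.69 grip -0.001 F [-0.4  0.4  0.1]
shift tool [-0.3 22.8  2.2] q [ 0.34  0.46 -0.21  0.9  -0.    1.73]
turn [ 0.0038  0.0036 -0.0019]
```

View pics/c6.png

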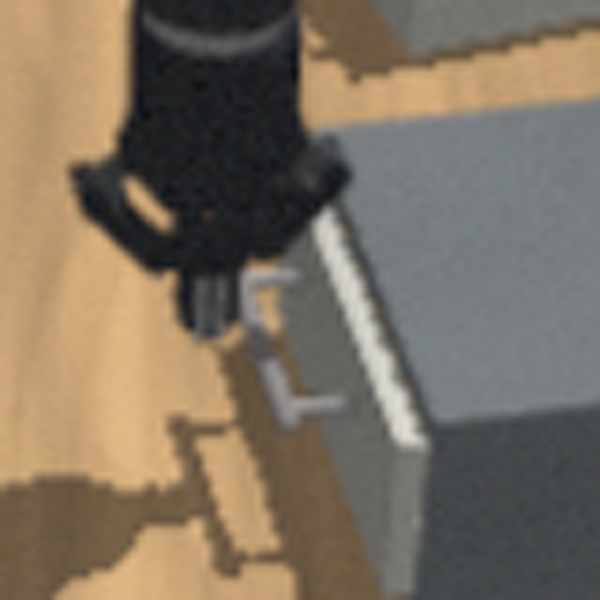

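```bash
python3 - <<'E'
from h import *
d=load('s4');st,R=Rt();p=st['eef_pos']
for z in (0,10,20,30):print(z,project(d,p+[0,0,z]).round(1))
W=cloud(d)
for u in range(333,344):print(u,[W[v,u].round(0).tolist() for v in (199,202,204)])
print(st['joint_pos'])
E
```

```text
0 [336.5 209. ]
10 [336.6 206.8]
20 [336.7 204.5]
30 [336.8 202.3]
333 [[547.0, 192.0, 119.0], [552.0, 314.0, 8.0], [552.0, 306.0, 5.0]]
334 [[550.0, 190.0, 121.0], [550.0, 186.0, 112.0], [556.0, 316.0, -4.0]]
335 [[553.0, 188.0, 123.0], [554.0, 192.0, 107.0], [554.0, 191.0, 99.0]]
336 [[556.0, 183.0, 127.0], [557.0, 189.0, 109.0], [557.0, 184.0, 104.0]]
337 [[560.0, 187.0, 123.0], [561.0, 190.0, 108.0], [561.0, 186.0, 103.0]]
338 [[563.0, 190.0, 121.0], [564.0, 185.0, 113.0], [564.0, 186.0, 103.0]]
339 [[567.0, 188.0, 123.0], [567.0, 194.0, 105.0], [567.0, 181.0, 106.0]]
340 [[570.0, 192.0, 119.0], [571.0, 191.0, 107.0], [579.0, 310.0, 2.0]]
341 [[574.0, 193.0, 119.0], [582.0, 320.0, 4.0], [582.0, 305.0, 6.0]]
342 [[579.0, 227.0, 92.0], [579.0, 214.0, 89.0], [579.0, 206.0, 86.0]]
343 [[583.0, 231.0, 88.0], [582.0, 212.0, 91.0], [582.0, 207.0, 85.0]]
[ 0.3427511   0.46247508 -0.20701043  0.8985466  -0.0040669   1.72697671]
```

```bash
python3 - <<'E'
from h import *
print(r.tcp_to_grasp,[a for a in dir(r) if a[0]!='_'])
for n,p in (('s0',[178.7,-492.9,208]),('t0',[178.7,-492.9,208]),('s2',[582.9,202.8,94.5])):
    d=load(n); print(n,project(d,p).round(1))
d=load('s0');W=cloud(d)
for v in range(340,378,3): print(v,[(u,W[v,u].round(0).tolist()) for u in range(150,190,3) if W[v,u,2]>100])
f=d['frame'][:,:,::-1]; g=load('t0')['frame'][:,:,::-1]
cv2.imwrite('pics/c7.png',np.hstack([cv2.resize(f[300:390,125:215],(400,400),interpolation=2),cv2.resize(g[385:480,540:635],(400,400),interpolation=2)]))
E
```

```text
18.700000000000003 ['PlanningError', 'hand_in', 'read_state', 'tcp_to_grasp']
s0 [175.4 359.5]
t0 [557.4 409.6]
s2 [343.3 202.8]
340 [(159, [175.0, -524.0, 326.0]), (162, [186.0, -534.0, 340.0]), (165, [195.0, -539.0, 348.0]), (168, [189.0, -517.0, 316.0]), (174, [203.0, -520.0, 320.0])]
343 [(159, [175.0, -527.0, 320.0]), (165, [197.0, -548.0, 349.0]), (168, [203.0, -547.0, 348.0]), (171, [209.0, -549.0, 351.0]), (174, [203.0, -524.0, 315.0])]
346 [(159, [188.0, -556.0, 352.0]), (162, [194.0, -556.0, 351.0]), (165, [198.0, -553.0, 347.0]), (168, [203.0, -553.0, 346.0]), (171, [209.0, -553.0, 347.0]), (174, [202.0, -527.0, 309.0])]
349 [(159, [187.0, -559.0, 346.0]), (162, [193.0, -558.0, 344.0]), (165, [198.0, -557.0, 342.0]), (168, [203.0, -556.0, 341.0]), (171, [209.0, -556.0, 341.0]), (174, [209.0, -545.0, 325.0])]
352 [(162, [192.0, -560.0, 338.0]), (165, [197.0, -559.0, 336.0]), (168, [202.0, -557.0, 333.0]), (171, [207.0, -556.0, 330.0]), (174, [212.0, -555.0, 329.0])]
355 [(162, [191.0, -563.0, 332.0]), (165, [196.0, -562.0, 330.0]), (168, [201.0, -560.0, 327.0]), (171, [206.0, -559.0, 325.0]), (174, [211.0, -556.0, 321.0]), (177, [207.0, -536.0, 290.0])]
358 [(165, [195.0, -563.0, 321.0]), (168, [200.0, -562.0, 320.0]), (171, [199.0, -548.0, 298.0]), (174, [209.0, -557.0, 312.0]), (177, [204.0, -535.0, 278.0])]
361 [(165, [193.0, -564.0, 312.0]), (168, [196.0, -559.0, 305.0]), (171, [202.0, -559.0, 304.0]), (174, [208.0, -559.0, 304.0]), (177, [213.0, -557.0, 301.0])]
364 [(165, [193.0, -567.0, 307.0]), (168, [196.0, -563.0, 299.0]), (171, [203.0, -564.0, 301.0]), (174, [208.0, -562.0, 298.0]), (177, [201.0, -536.0, 258.0])]
367 [(171, [192.0, -547.0, 264.0]), (174, [196.0, -544.0, 259.0]), (177, [203.0, -544.0, 259.0])]
370 []
373 []
376 []
```

View pics/c7.png

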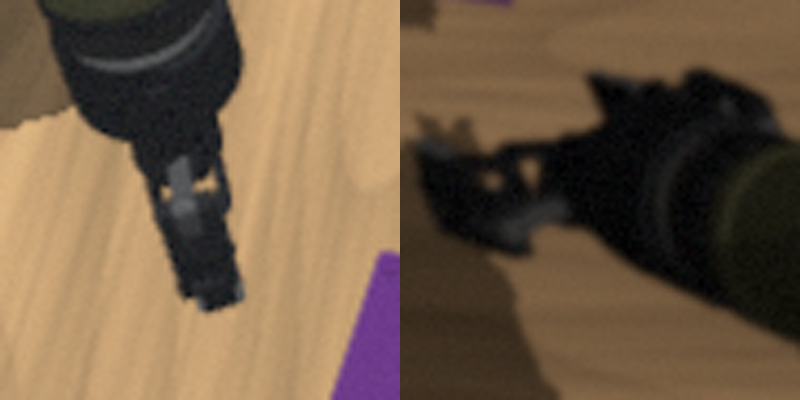

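```bash
python3 - <<'E'
from h import *
d=load('s4')
for z in (70,85,90,95,100):print(z,project(d,[562,187.5,z]).round(1))
W=cloud(d); g=d['frame'].astype(int).sum(2)
print(g[198:212,332:343]); print(W[198:212,337,2].round(0)); print(W[198:212,337,1].round(0))
# table plane check
for u,v in [(250,300),(300,240),(320,150),(420,270),(250,250)]: print(W[v-2:v+3,u-2:u+3,2].mean().round(1))
# cab top
print(np.nanmedian(W[190:205,385:410,2]), np.nanmedian(load('s0')['z_map'][285:290,310:360]), cloud(load('s0'))[315,335])
E
```

```text
70 [337.1 211.1]
85 [337.2 207.7]
90 [337.3 206.6]
95 [337.3 205.5]
100 [337.4 204.3]
[[436 255 106 113 242 227 178 250 167 151 404]
 [413 231  83 131 235 214 179 259 165 156 385]
 [466 270 104 134 235 212 187 223 162 161 369]
 [482 312 131 124 245 219 203 225 155 161 345]
 [475 331 173 121 252 215 216 234 153 194 327]
 [474 439 259 123 249 204 211 285 253 341 333]
 [491 480 418 328 283 203 207 300 373 426 349]
 [480 480 463 415 344 322 344 398 437 366 289]
 [481 481 474 448 430 433 364 345 345 274 235]
 [486 487 476 458 467 472 427 309 246 240 246]
 [479 481 472 467 461 475 462 337 246 244 239]
 [482 483 480 471 466 466 470 340 251 239 236]
 [492 488 483 467 468 478 474 438 315 240 236]
 [490 488 487 471 468 473 469 477 344 246 240]]
[125. 123.  nan 118. 108. 106. 103.   4.   4.   2.   2.   3.   3.   5.]
[190. 187.  nan 184. 190. 188. 186. 302. 296. 292. 286. 279. 274. 266.]
2.6
1.1
2.8
2.5
2.3
122.00325573929149 1369.8645 [ 540.81132456 -301.47803667  122.19824354]
```

The side camera's bench and cabinet-top heights are right to about 2 mm. Yet it shows the shut fingertips ending at z≈95 (pixel row 205) while the reported TCP z is 70. The pads' end therefore sits about 25 mm above the reported TCP, so they closed above the bar. I'll allow for that from here and recheck by contact or picture.

```bash
python3 -m inch '[[[0,0,0,0,0,0,0.64],[0,0,0,0,0,0,0.64],[0,0,0,0,0,0,0.64],[0,0,0,0,0,0,0.64],[0,0,0,0,8,0,0.64],[0,0,0,0,8,0,0.64],[0,0,0,0,7,0,0.64],[0,0,0,0,0,0,0.64],[0,0,0,0,0,0,0.64]]]'
python3 to.py 584 202.5 43 10.8
```

```text
time_s: 7.15
eef_pos: [587.6, 203.7, 70.3]
eef_rot: [2.001, 2.413, 0.004]
wrist_force: [0.8, -0.6, -0.8]
grip_width: 0.36
t 7.15 pos [587.6 203.7  70.3] zaxis [ 0.0067 -0.0022 -1.    ] yaw_y 10.68 grip 0.36 F [ 0.8 -0.6 -0.8]
shift tool [-0.4 -3.9 27.3] q [ 0.34  0.5  -0.14  0.93 -0.    1.72]
turn [ 0.0062  0.0034 -0.0021]
```

```bash
python3 -m inch '[[[0.006,0,0,0,-3,0,0.64],[0,0,0,0,0,0,0.64],[0,0,0,0,0,7,0.64],[0,0,0,0,0,7,0.64],[0,0,0,0,0,7,0.64],[0,0,0,0,0,0,0.64],[0,0,0,0,0,0,0.64]]]'
python3 to.py 584 202.5 43 10.8
python3 - <<'E'
from h import *
d=snap('side','s5'); f=d['frame'][:,:,::-1]
cv2.imwrite('pics/c8.png',cv2.resize(f[160:240,310:390],(600,600),interpolation=2))
E
```

```text
time_s: 7.73
eef_pos: [583.2, 202.7, 46.2]
eef_rot: [2.005, 2.418, -0.007]
wrist_force: [0.1, -0.1, -0.4]
grip_width: 0.36
t 7.73 pos [583.2 202.7  46.2] zaxis [-0.0021 -0.0041 -1.    ] yaw_y 10.68 grip 0.36 F [ 0.1 -0.1 -0.4]
shift tool [-0.3  0.8  3.2] q [ 0.34  0.52 -0.17  0.88 -0.    1.72]
turn [-0.0028  0.0036 -0.0022]
```

View pics/c8.png

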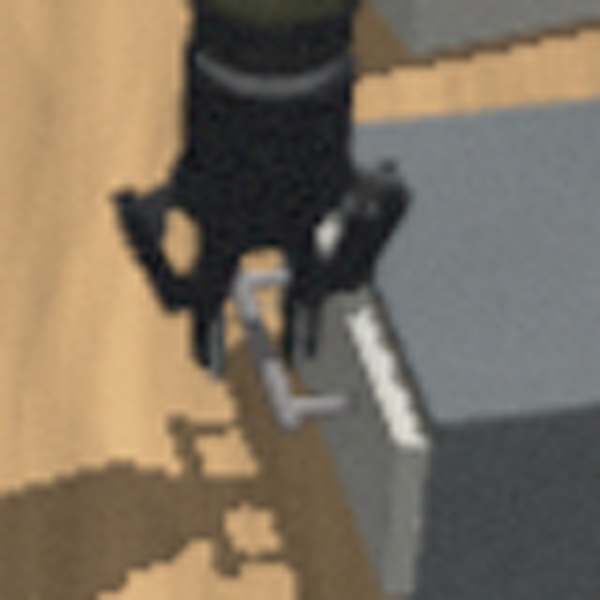

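The bar now lies between the fingers. Close and see.

```bash
python3 -m inch '[[[0,0,0,0,0,0,1],[0,0,0,0,0,0,1],[0,0,0,0,0,0,1],[0,0,0,0,0,0,1],[0,0,0,0,0,0,1]]]' 40
python3 to.py 584 202.5 43 10.8
```

```text
time_s: 8.2
eef_pos: [583.1, 202.6, 46.2]
eef_rot: [2.004, 2.418, -0.007]
wrist_force: [-0.3, -0.3, -2.0]
grip_width: 0.106
t 8.2 pos [583.1 202.6  46.2] zaxis [-0.0023 -0.0043 -1.    ] yaw_y 10.69 grip 0.106 F [-0.3 -0.3 -2. ]
shift tool [-0.3  0.9  3.2] q [ 0.34  0.52 -0.17  0.88 -0.    1.72]
turn [-0.003   0.0038 -0.002 ]
```

Bar gripped (opening ≈9–11 mm). Pull.

```bash
python3 -m inch '[[[0,0,0,0,-4,0,1],[0,0,0,0,-8,0,1],[0,0,0,0,-12,0,1],[0,0,0,0,-12,0,1],[0,0,0,0,-12,0,1],[0,0,0,0,-12,0,1],[0,0,0,0,-12,0,1],[0,0,0,0,-12,0,1],[0,0,0,0,-12,0,1],[0,0,0,0,-12,0,1],[0,0,0,0,-12,0,1],[0,0,0,0,-12,0,1],[0,0,0,0,-8,0,1],[0,0,0,0,-4,0,1],[0,0,0,0,0,0,1]]]'
python3 to.py 584 202.5 43 10.8
```

```text
time_s: 9.45
eef_pos: [430.5, 173.1, 46.2]
eef_rot: [2.001, 2.416, -0.0]
wrist_force: [1.3, 1.1, -5.4]
grip_width: 0.106
t 9.45 pos [430.5 173.1  46.2] zaxis [ 0.0036 -0.0031 -1.    ] yaw_y 10.72 grip 0.106 F [ 1.3  1.1 -5.4]
shift tool [  0.4 156.3   3.7] q [ 0.39  0.29 -0.56  0.71 -0.    1.77]
turn [ 0.0029  0.0037 -0.0014]
```

Moved 155 mm. Release, rise, and back out to the robot side for a look.

```bash
python3 -m inch '[[[0,0,0,0,0,0,0.64],[0,0,0,0,0,0,0.64],[0,0,0,0,0,0,0.64],[0,0,0,0,0,0,0.64],[0,0,0,0,0,-12,0.64],[0,0,0,0,0,-20,0.64],[0,0,0,0,0,-30,0.64],[0,0,0,0,0,-30,0.64],[0,0,0,0,0,-30,0.64],[0,0,0,-20,0,-20,0.64],[0,0,0,-30,0,0,0.64],[0,0,0,-30,0,0,0.64],[0,0,0,-30,0,0,0.64],[0,0,0,-30,0,0,0.64],[0,0,0,-20,0,0,0.64],[0,0,0,0,0,0,0.64]]]' 40
python3 - <<'E'
from h import *
d=snap('side','s6'); t=snap('top','t6')
f=d['frame'][:,:,::-1];g=t['frame'][:,:,::-1]
cv2.imwrite('pics/c9.png',np.hstack([cv2.resize(f[150:250,290:390],(400,400),interpolation=2),cv2.resize(g[180:310,190:320],(400,400),interpolation=2)]))
E
```

```text
time_s: 10.78
eef_pos: [470.4, 11.8, 199.8]
eef_rot: [1.99, 2.412, 0.011]
wrist_force: [0.4, 0.8, -0.3]
grip_width: 0.362
```

View pics/c9.png

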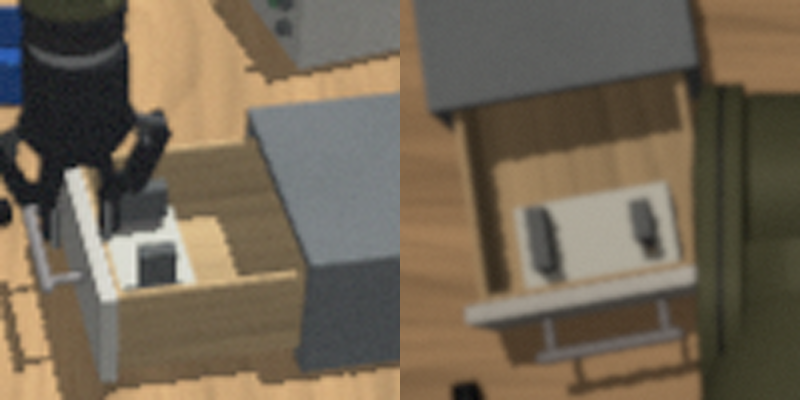

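The top crop shows the drawer open with two grip blocks: left (pixel 235,258), longer, and right (269,253), shorter. The left one, on the cabinet's +y side, fits the wider blade. One enlarged crop and a measurement follow.

```bash
cat > blade.py <<'E'
from h import *
t=load('t6'); g=t['frame'][:,:,::-1]
cv2.imwrite('pics/c10.png',cv2.resize(g[235:275,220:290],(800,457),interpolation=2))
W=cloud(t)
for nm,(u0,u1,v0,v1) in {'L':(226,246,244,272),'R':(260,280,240,266)}.items():
    P=W[v0:v1,u0:u1].reshape(-1,3); z=P[:,2]; z=z[np.isfinite(z)]
    h,e=np.histogram(z,bins=np.arange(0,120,5)); print(nm,[(int(b),int(a)) for a,b in zip(h,e) if a])
    zt=np.percentile(z,98); Q=P[P[:,2]>zt-12]; 
    C=np.cov(Q[:,:2].T);ev,V=np.linalg.eigh(C);a=V[:,1]*np.sign(V[0,1]);print(len(Q),zt,Q.mean(0).round(1),np.sqrt(12*ev).round(1),np.degrees(np.arctan2(a[1],a[0])).round(1),cv2.minAreaRect(Q[:,:2].astype(np.float32)))
E
python3 blade.py
```

```text
L [(15, 12), (20, 86), (25, 9), (45, 1), (50, 56), (55, 202), (60, 13), (65, 3), (70, 5), (75, 8), (80, 9), (85, 8), (90, 9), (95, 68), (100, 68)]
145 102.89729433679092 [513.4 231.6  99.6] [16.9 52.7] 10.9 ((514.1263427734375, 232.2953643798828), (51.69265365600586, 16.750553131103516), 11.640596389770508)
R [(15, 8), (20, 33), (25, 3), (30, 2), (35, 2), (40, 6), (45, 5), (50, 93), (55, 238), (60, 24), (65, 3), (70, 4), (75, 2), (80, 6), (85, 2), (90, 2), (95, 35), (100, 49), (105, 1)]
86 103.0186621212857 [529.3 149.2 100.4] [18.  35.7] 17.7 ((517.2070922851562, 143.3948974609375), (60.09284591674805, 21.43077278137207), 27.702322006225586)
```

View pics/c10.png

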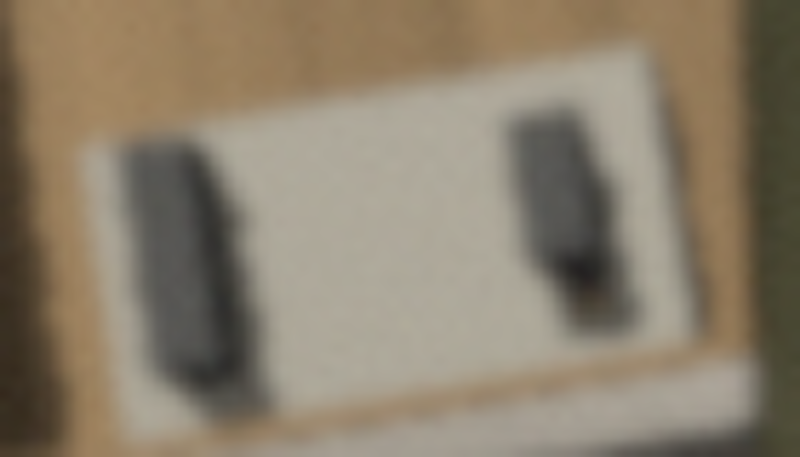

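The enlarged crop confirms it: left block 52×17 mm at (513.5, 231.7), yaw 10.9° (wide); right block about 32 mm long (narrow). Turn the jaws 90°.

```bash
python3 -m inch '[[[0,0,-0.107,0,0,0,0.6],[0,0,-0.107,0,0,0,0.6],[0,0,-0.107,0,0,0,0.6],[0,0,-0.107,0,0,0,0.6],[0,0,-0.107,0,0,0,0.6],[0,0,-0.107,0,0,0,0.6],[0,0,-0.107,0,0,0,0.6],[0,0,-0.107,0,0,0,0.6],[0,0,-0.107,0,0,0,0.6],[0,0,-0.107,0,0,0,0.6],[0,0,-0.107,0,0,0,0.6],[0,0,-0.107,0,0,0,0.6],[0,0,-0.107,0,0,0,0.6],[0,0,-0.107,0,0,0,0.6],[0,0,0,0,0,0,0.6]]]'
python3 to.py 513.5 231.7 150 100.9
```

```text
time_s: 12.13
eef_pos: [465.5, 35.6, 197.7]
eef_rot: [-0.348, 3.115, 0.012]
wrist_force: [0.3, -0.9, 0.2]
grip_width: 0.399
t 12.13 pos [465.5  35.6 197.7] zaxis [ 0.0066  0.0081 -0.9999] yaw_y 102.75 grip 0.399 F [ 0.3 -0.9  0.2]
shift tool [-89.7 180.3  49.6] q [ 0.07  0.16 -0.3   1.1   0.01 -0.15]
turn [0.0066 0.0081 0.0323]
```

```bash
python3 -m inch '[[[0.006,0.008,0.016,-9,18,0,0.6],[0,0,0.014,-12,26,4,0.6],[0,0,0,-12,26,4,0.6],[0,0,0,-12,26,4,0.6],[0,0,0,-12,26,4,0.6],[0,0,0,-12,26,4,0.6],[0,0,0,-10,18,4,0.6],[0,0,0,-5,8,4,0.6],[0,0,0,0,0,0,0.6],[0,0,0,0,0,0,0.6]]]'
python3 to.py 513.5 231.7 120 100.9
```

```text
time_s: 12.97
eef_pos: [512.8, 240.4, 167.6]
eef_rot: [0.274, -3.127, -0.003]
wrist_force: [-0.2, -0.2, -0.6]
grip_width: 0.406
t 12.97 pos [512.8 240.4 167.6] zaxis [-0.0026  0.0015 -1.    ] yaw_y 100.01 grip 0.406 F [-0.2 -0.2 -0.6]
shift tool [ 0.7 -8.7 47.5] q [ 0.44  0.35 -0.11  1.11  0.    0.26]
turn [ 0.002  -0.0023 -0.0155]
```

```bash
python3 -m inch '[[[0,0,-0.015,0,-4,0,0.6],[0,0,0,0,-4,0,0.6],[0,0,0,0,0,0,0.6],[0,0,0,0,0,15,0.6],[0,0,0,0,0,20,0.6],[0,0,0,0,0,20,0.6],[0,0,0,0,0,10,0.6],[0,0,0,0,0,0,0.6],[0,0,0,0,0,0,0.6]]]'
python3 to.py 513.5 231.7 43 100.9
python3 - <<'E'
from h import *
d=snap('side','s7'); t=snap('top','t7')
f=d['frame'][:,:,::-1];g=t['frame'][:,:,::-1]
cv2.imwrite('pics/c11.png',np.hstack([cv2.resize(f[140:240,290:390],(400,400),interpolation=2),cv2.resize(g[200:300,190:290],(400,400),interpolation=2)]))
E
```

```text
time_s: 13.72
eef_pos: [514.2, 222.0, 104.9]
eef_rot: [-0.276, 3.128, 0.001]
wrist_force: [-0.1, 0.5, 0.6]
grip_width: 0.399
t 13.72 pos [514.2 222.  104.9] zaxis [ 1.5e-03  9.0e-04 -1.0e+00] yaw_y 100.09 grip 0.399 F [-0.1  0.5  0.6]
shift tool [-0.9  9.7 61.9] q [ 0.41  0.38 -0.24  0.95  0.    0.23]
turn [ 0.0007  0.0016 -0.0142]
```

View pics/c11.png

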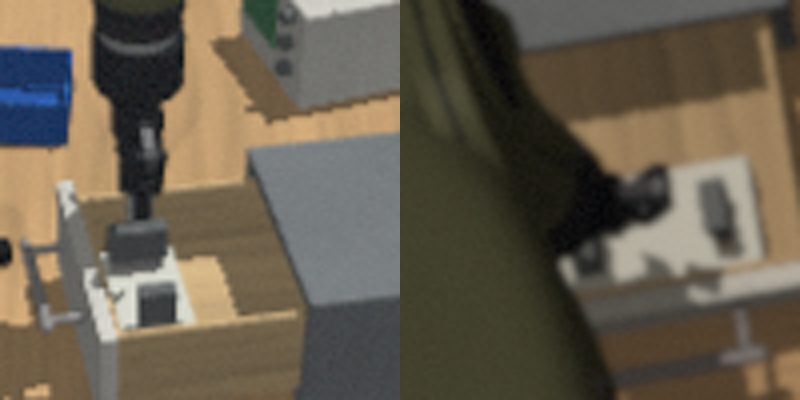

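```bash
python3 -m inch '[[[0,0,-0.011,-0.5,7.5,0,0.6],[0,0,0,0,0,0,0.6],[0,0,0,0,0,0,0.6]]]'
python3 to.py 513.5 231.7 43 100.9
```

```text
time_s: 14.07
eef_pos: [515.7, 230.9, 108.3]
eef_rot: [-0.293, 3.121, 0.005]
wrist_force: [-0.7, -0.2, 0.4]
grip_width: 0.4
t 14.07 pos [515.7 230.9 108.3] zaxis [ 0.0069  0.0036 -1.    ] yaw_y 100.74 grip 0.4 F [-0.7 -0.2  0.4]
shift tool [ 2.5  1.  65.3] q [ 0.42  0.38 -0.23  0.95  0.    0.23]
turn [ 0.0023  0.0075 -0.0028]
```

```bash
python3 -m inch '[[[0.002,0.006,-0.003,2,0.8,0,0.6],[0,0,0,0,0,0,0.6],[0,0,0,0,0,8,0.6],[0,0,0,0,0,8,0.6],[0,0,0,0,0,8,0.6],[0,0,0,0,0,8,0.6],[0,0,0,0,0,0,0.6],[0,0,0,0,0,0,0.6]]]'
python3 to.py 513.5 231.7 43 100.9
python3 - <<'E'
from h import *
d=snap('side','s8'); t=snap('top','t8')
f=d['frame'][:,:,::-1];g=t['frame'][:,:,::-1]
cv2.imwrite('pics/c12.png',np.hstack([cv2.resize(f[160:240,290:370],(400,400),interpolation=2),cv2.resize(g[210:290,210:290],(400,400),interpolation=2)]))
E
```

```text
time_s: 14.73
eef_pos: [513.6, 232.3, 73.2]
eef_rot: [-0.301, 3.125, 0.001]
wrist_force: [-0.6, 0.1, 0.7]
grip_width: 0.398
t 14.73 pos [513.6 232.3  73.2] zaxis [ 1.9e-03  6.0e-04 -1.0e+00] yaw_y 101.01 grip 0.398 F [-0.6  0.1  0.7]
shift tool [ 0.3 -0.6 30.2] q [ 0.42  0.41 -0.28  0.87 -0.    0.23]
turn [0.0002 0.0019 0.002 ]
```

View pics/c12.png

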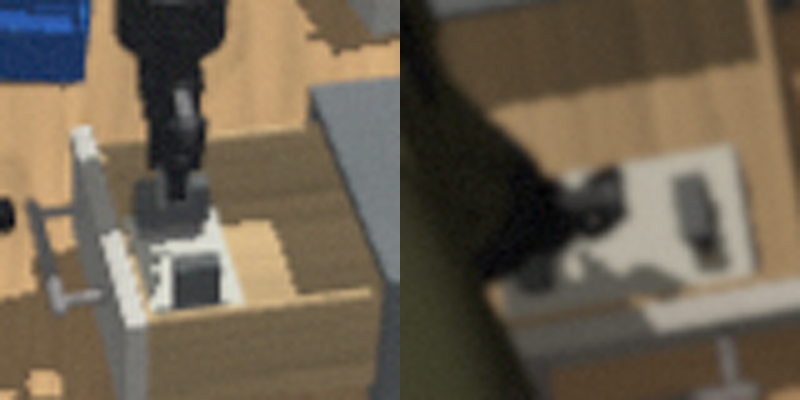

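```bash
python3 -m inch '[[[0,0,0,0,0,8,0.6],[0,0,0,0,0,8,0.6],[0,0,0,0,0,6,0.6],[0,0,0,0,0,3,0.6],[0,0,0,0,0,0,0.6],[0,0,0,0,0,0,0.6]]]'
python3 to.py 513.5 231.7 43 100.9
python3 - <<'E'
from h import *
d=snap('side','s9'); f=d['frame'][:,:,::-1]
cv2.imwrite('pics/c13.png',cv2.resize(f[160:240,290:370],(500,500),interpolation=2))
E
```

```text
time_s: 15.33
eef_pos: [514.5, 232.6, 46.5]
eef_rot: [-0.301, 3.124, 0.001]
wrist_force: [-0.7, 0.7, 0.9]
grip_width: 0.401
t 15.33 pos [514.5 232.6  46.5] zaxis [ 0.0034  0.0013 -1.    ] yaw_y 101.0 grip 0.401 F [-0.7  0.7  0.9]
shift tool [ 1.1 -0.7  3.5] q [ 0.42  0.44 -0.32  0.81 -0.    0.23]
turn [0.0006 0.0036 0.0017]
```

View pics/c13.png

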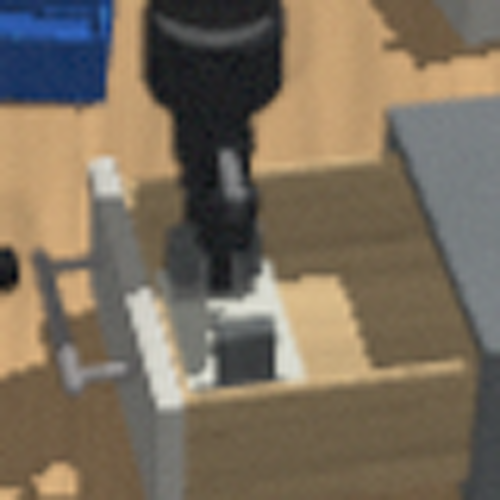

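The near finger stands in front of the wide grip block, about central, with its tip just above the rack. Close.

```bash
python3 -m inch '[[[0,0.003,0,1,-0.5,1,0.6],[0,0,0,0,0,0,0.6],[0,0,0,0,0,0,1],[0,0,0,0,0,0,1],[0,0,0,0,0,0,1],[0,0,0,0,0,0,1],[0,0,0,0,0,0,1]]]' 50
python3 to.py 513.5 231.7 43 100.9
```

```text
time_s: 15.97
eef_pos: [514.0, 231.8, 46.3]
eef_rot: [-0.301, 3.126, 0.001]
wrist_force: [-0.0, 0.6, -0.6]
grip_width: 0.181
t 15.97 pos [514.  231.8  46.3] zaxis [ 1.5e-03  8.0e-04 -1.0e+00] yaw_y 100.99 grip 0.181 F [-0.   0.6 -0.6]
shift tool [ 0.5 -0.   3.3] q [ 0.42  0.44 -0.32  0.81  0.    0.23]
turn [0.0005 0.0016 0.0016]
```

Opening 15.4 mm, so the 16 mm grip is held. Lift.

```bash
python3 -m inch '[[[0,0,0,0,0,-5,1],[0,0,0,0,0,-10,1],[0,0,0,0,0,-15,1],[0,0,0,0,0,-20,1],[0,0,0,0,0,-20,1],[0,0,0,0,0,-20,1],[0,0,0,0,0,-20,1],[0,0,0,0,0,-20,1],[0,0,0,0,0,-10,1],[0,0,0,0,0,0,1],[0,0,0,0,0,0,1]]]'
python3 to.py 544.3 -230.3 190 84.65
python3 - <<'E'
from h import *
d=snap('side','s10'); t=snap('top','t10')
f=d['frame'][:,:,::-1];g=t['frame'][:,:,::-1]
cv2.imwrite('pics/c14.png',np.hstack([cv2.resize(f[140:240,290:390],(400,400),interpolation=2),cv2.resize(g[200:300,190:290],(400,400),interpolation=2)]))
E
```

```text
time_s: 16.88
eef_pos: [513.5, 231.9, 200.1]
eef_rot: [-0.301, 3.122, 0.003]
wrist_force: [-0.4, -0.2, -1.4]
grip_width: 0.183
t 16.88 pos [513.5 231.9 200.1] zaxis [ 0.0045  0.0026 -1.    ] yaw_y 101.01 grip 0.183 F [-0.4 -0.2 -1.4]
shift tool [  58.  -459.6    9. ] q [ 0.42  0.33 -0.07  1.17  0.    0.23]
turn [0.0024 0.0047 0.2855]
```

View pics/c14.png

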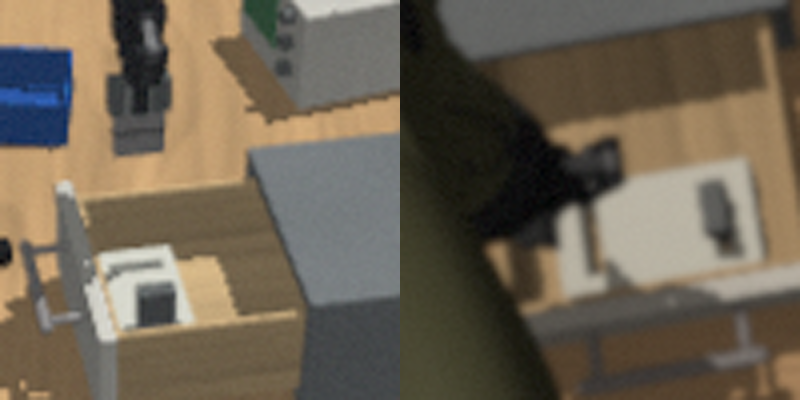

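The blade hangs in the gripper and its pocket is empty; the narrow blade stands in the other. Transit to above the slot.

```bash
python3 -m inch '[[[0.002,0.004,0.09,0,0,-3,1],[0,0,0.09,0,-4,0,1],[0,0,0.08,-3,-15,0,1],[0,0,0,-5,-30,0,1],[0,0,0,-5,-30,0,1],[0,0,0,-5,-30,0,1],[0,0,0,-5,-30,0,1],[0,0,0,-5,-30,0,1],[0,0,0,-5,-30,0,1],[0,0,0,-5,-30,0,1],[0,0,0,-5,-30,0,1],[0,0,0,-5,-30,0,1],[0,0,0,-5,-30,0,1],[0,0,0,-5,-20,0,1],[0,0,0,-5,-10,0,1],[0,0,0,0,0,0,1]]]'
python3 to.py 544.3 -230.3 190 84.65
```

```text
time_s: 18.32
eef_pos: [538.6, -135.9, 180.6]
eef_rot: [-0.117, -3.101, 0.005]
wrist_force: [0.7, -0.1, -1.4]
grip_width: 0.177
t 18.32 pos [ 538.6 -135.9  180.6] zaxis [-0.0382 -0.002  -0.9993] yaw_y 85.68 grip 0.177 F [ 0.7 -0.1 -1.4]
shift tool [-12.4 -93.8  -9.4] q [-0.24  0.35 -0.08  1.18 -0.01 -0.16]
turn [-0.0052 -0.0379  0.0179]
```

```bash
python3 -m inch '[[[-0.003,-0.02,0.01,-1,-10,-4,1],[0,-0.016,0.007,-2,-15,-4,1],[0,0,0,-2,-20,0,1],[0,0,0,-2,-20,0,1],[0,0,0,-1,-12,0,1],[0,0,0,0,0,0,1],[0,0,0,0,0,0,1],[0,0,0,0,0,0,1]]]'
python3 to.py 544.3 -230.3 190 84.65
```

```text
time_s: 18.98
eef_pos: [537.8, -208.6, 186.9]
eef_rot: [-0.135, -3.135, -0.007]
wrist_force: [-0.8, -0.2, -0.9]
grip_width: 0.183
t 18.98 pos [ 537.8 -208.6  186.9] zaxis [-0.0032  0.0044 -1.    ] yaw_y 85.05 grip 0.183 F [-0.8 -0.2 -0.9]
shift tool [ -8.3 -21.   -3.2] q [-0.37  0.36 -0.05  1.17  0.   -0.29]
turn [ 0.0041 -0.0036  0.007 ]
```

```bash
python3 -m inch '[[[0.004,-0.004,0.006,-5,-10,0,1],[0,0,0,0,0,0,1],[0,0,0,-2,-6,0,1],[0,0,0,0,0,0,1],[0,0,0,0,0,0,1]]]'
python3 to.py 544.3 -230.3 180 84.65
python3 - <<'E'
from h import *
d=snap('side','s11'); t=snap('top','t11')
f=d['frame'][:,:,::-1];g=t['frame'][:,:,::-1]
cv2.imwrite('pics/c15.png',np.hstack([cv2.resize(f[230:330,290:390],(400,400),interpolation=2),cv2.resize(g[200:300,370:470],(400,400),interpolation=2)]))
E
```

```text
time_s: 19.4
eef_pos: [544.3, -223.1, 186.9]
eef_rot: [0.139, 3.138, 0.001]
wrist_force: [0.2, 0.4, -0.3]
grip_width: 0.178
t 19.4 pos [ 544.3 -223.1  186.9] zaxis [ 7.e-04  9.e-04 -1.e+00] yaw_y 84.93 grip 0.178 F [ 0.2  0.4 -0.3]
shift tool [-0.6 -7.2  6.9] q [-0.39  0.38 -0.02  1.17  0.   -0.3 ]
turn [0.001  0.0006 0.0049]
```

View pics/c15.png

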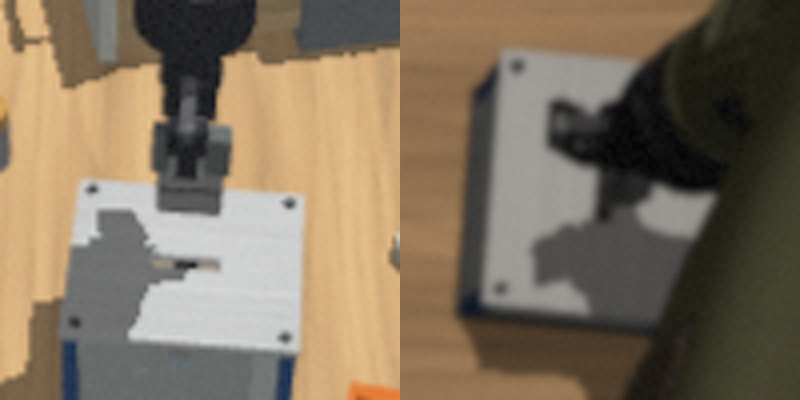

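The side crop shows the blade hanging above and behind the slot (slot at about (336,296), blade foot edge at row ≈283). I compare blade and slot in this same camera to cancel its calibration error.

```bash
python3 - <<'E'
from h import *
d=load('s0'); f=d['frame'].astype(int)
print('gray'); 
g=f.sum(2)//3
print('cols 322..352');
for v in range(288,304): print(v,g[v,322:353])
d=load('s11'); W=cloud(d); g=d['frame'].astype(int).sum(2)//3
for v in range(258,290): print(v,g[v,322:352])
E
```

```text
gray
cols 322..352
288 [191 192 196 194 195 195 194 194 195 195 196 194 195 196 195 195 192 195
 194 193 193 195 193 193 191 192 193 191 191 191 191]
289 [191 191 192 192 194 192 193 195 192 192 195 194 194 195 195 193 196 194
 194 197 198 197 194 195 195 196 192 193 193 191 194]
290 [192 194 193 194 193 192 194 194 194 193 194 193 195 193 193 192 193 195
 194 195 193 195 192 192 193 194 195 193 194 194 195]
291 [190 191 192 193 192 192 192 194 194 193 193 195 191 193 195 194 193 194
 193 193 194 193 195 191 192 196 193 195 194 193 191]
292 [190 191 191 191 191 192 190 190 194 195 193 192 194 192 193 193 192 196
 194 191 194 192 192 194 196 194 195 194 196 194 194]
293 [190 189 192 191 193 183 168 164 170 172 171 179 186 185 186 187 188 184
 189 191 190 191 194 194 193 193 192 193 194 194 192]
294 [192 194 194 194 194 177 139 130 130 130 128 135 136 137 144 148 150 148
 158 160 161 170 171 184 191 194 194 193 193 193 193]
295 [191 193 196 194 195 175 143 132 129 129 126 103  72  70  80  86  84 110
 126 130 124 130 143 180 191 193 191 192 194 191 191]
296 [191 191 194 192 193 182 166 
[... 4378 characters left out ...]
198 197 199 197
 191 190 186 186 188 201 209 209 208 207 208 208]
285 [111 112 142 191 203 205 205 204 204 208 205 206 205 206 206 204 204 206
 204 206 206 207 205 207 209 206 208 207 208 207]
286 [114 113 113 143 193 205 208 205 203 203 206 207 205 204 206 207 207 204
 204 206 206 204 207 205 204 204 203 204 207 205]
287 [115 115 115 114 186 209 205 210 209 209 209 208 208 207 209 206 209 205
 208 204 203 205 205 205 204 204 204 204 203 204]
288 [111 114 114 113 145 195 206 210 210 211 210 208 212 211 210 210 209 209
 208 207 209 209 206 204 207 207 205 205 204 205]
289 [111 112 112 113 114 184 207 207 209 207 207 209 210 209 209 207 209 208
 211 211 210 210 211 209 209 210 208 208 211 209]
```

```bash
python3 - <<'E'
from h import *
d=load('s11')
for z in (180,184,188,192): print(z,project(d,[544.3,-227.1,z]).round(2))
print('foot front', [ (z,project(d,[544.3,-225.1,z]).round(2)) for z in (159,163,167)])
d0=load('s0')
for z in (119,120,122): print('slot side',ray_z(d0,335.98,295.35,z).round(1))
print('proj slot est',project(d0,[543.9,-229.8,120]),project(d0,[545.7,-231.9,120]))
W=cloud(d); P=W[275:282,330:344].reshape(-1,3); print('blade face',np.nanmedian(P,0).round(1)); 
x=W[275:282,330:344]; print(np.nanmedian(x[...,1],1).round(1),np.nanmedian(x[...,2],1).round(1))
R=cloud(d0)[286:312,305:350]; print('roof z side',np.nanmedian(R[...,2]))
t=load('t0'); print(np.nanmedian(cloud(t)[225:235,400:440,2]))
E
```

```text
180 [336.24 279.3 ]
184 [336.29 278.29]
188 [336.34 277.28]
192 [336.39 276.26]
foot front [(159, array([335.98, 283.98])), (163, array([336.02, 282.99])), (167, array([336.07, 282.  ]))]
slot side [ 545.4 -231.2  119. ]
slot side [ 545.3 -232.1  120. ]
slot side [ 545.2 -233.8  122. ]
proj slot est [335.4377895  294.71404617] [336.11243292 295.30187224]
blade face [ 544.8 -227.4  185.6]
[-227.5 -226.8 -227.7 -226.9 -227.1 -226.9 -228.6] [197.4 192.6 189.7 185.  181.2 177.  175. ]
roof z side 121.90768848240396
120.25236566458648
```

```bash
python3 -m inch '[[[0,0,0.005,0,-6.3,4,1],[0,0,0,0,0,6,1],[0,0,0,0,0,6,1],[0,0,0,0,0,6,1],[0,0,0,0,0,0,1],[0,0,0,0,0,0,1],[0,0,0,0,0,0,1]]]'
python3 to.py 543.7 -231 152 84.65
python3 - <<'E'
from h import *
d=snap('side','s12'); f=d['frame'][:,:,::-1]
cv2.imwrite('pics/c16.png',cv2.resize(f[255:315,305:365],(600,600),interpolation=2))
E
```

```text
time_s: 20.08
eef_pos: [542.5, -229.5, 161.2]
eef_rot: [-0.148, -3.136, -0.003]
wrist_force: [-0.7, -0.6, -1.7]
grip_width: 0.179
t 20.08 pos [ 542.5 -229.5  161.2] zaxis [-0.0016  0.0019 -1.    ] yaw_y 84.61 grip 0.179 F [-0.7 -0.6 -1.7]
shift tool [-1.3 -1.4  9.2] q [-0.4   0.39 -0.07  1.11  0.   -0.31]
turn [ 0.0017 -0.0018 -0.0008]
```

View pics/c16.png

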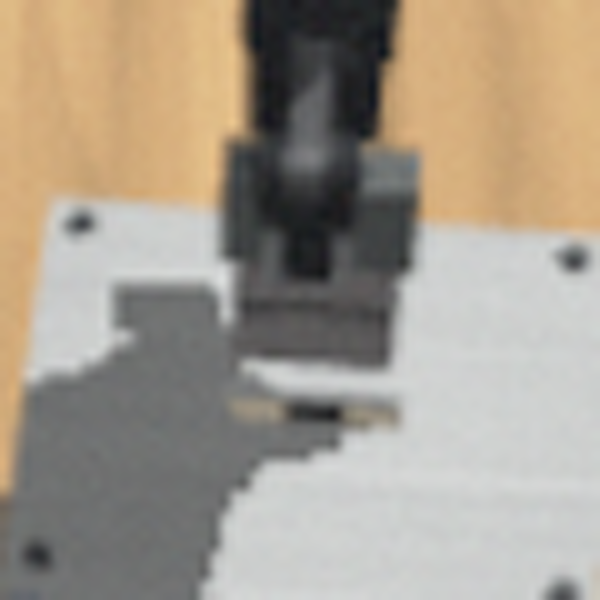

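```bash
python3 -m inch '[[[0,0,0,0,-1.2,4,1],[0,0,0,0,0,4,1],[0,0,0,0,0,1,1],[0,0,0,0,0,0,1],[0,0,0,0,0,0,1],[0,0,0,0,0,0,1]]]'
python3 to.py 543 -231 149 84.65
cat > edge.py <<'E'
import sys
from h import *
d=snap('side',sys.argv[1]); f=d['frame'][:,:,::-1]; g=f.astype(int).sum(2)//3
cv2.imwrite('pics/%s_c.png'%sys.argv[1],cv2.resize(f[265:310,310:370],(800,600),interpolation=2))
for v in range(280,302): print(v,g[v,324:350])
E
python3 edge.py s13
```

```text
time_s: 20.63
eef_pos: [543.1, -230.9, 152.1]
eef_rot: [-0.147, -3.138, -0.002]
wrist_force: [0.3, -0.2, -1.0]
grip_width: 0.179
t 20.63 pos [ 543.1 -230.9  152.1] zaxis [-1.0e-04  1.2e-03 -1.0e+00] yaw_y 84.62 grip 0.179 F [ 0.3 -0.2 -1. ]
shift tool [ 0.1 -0.1  3.1] q [-0.4   0.4  -0.08  1.09  0.   -0.31]
turn [ 0.0012 -0.0002 -0.0005]
280 [205 204 178 109  67  66  61  57  65  44  36  33  28  36  36  33  50  63
  69  65  65  67 113 188 207 207]
281 [207 208 179 111  67  66  68  75  87  62  38  34  27  37  61  82  69  66
  68  65  65  63 124 191 205 208]
282 [209 208 181 112  68  69  65  79  88  56  34  35  36  31  71  91  76  63
  64  64  63  66 143 193 208 207]
283 [155 156 143 108  78  69  72  82  82  56  38  34  37  34  69  86  75  69
  68  66  64  66 150 197 209 206]
284 [109 110 106 161 131  92  85  88  88  52  32  38  34  35  74  91  78  68
  72  70  69  70 153 200 208 206]
285 [113 113 112 142 130 101  92  91  91  69  59  48  45  49  82  93  89  84
  86  83 101 157 188 204 208 207]
286 [111 111 111 111 105  96  89  89  89  82  82  79  79  81  88  94  90  91
  91  90 113 186 
[... 981 characters left out ...]

 125 128 153 195 209 207 205 208]
296 [115 114 113 112 124 136 136 136 140 105  59  57  43  33  34 108 133 140
 138 137 138 193 207 207 211 210]
297 [116 114 111 111 114 116 119 121 120 111  99  98  96  95  91 112 128 132
 161 169 161 197 207 208 208 208]
298 [113 112 115 114 114 115 111 114 113 112 115 114 114 114 112 168 184 185
 196 197 198 206 207 208 210 208]
299 [114 115 114 111 114 114 112 114 114 114 116 115 114 112 116 187 208 209
 210 208 210 207 209 209 206 208]
300 [116 112 114 111 115 113 114 111 114 114 115 112 114 111 167 202 209 208
 211 208 209 209 207 207 209 208]
301 [113 114 114 114 115 115 113 115 116 169 188 188 189 188 207 210 212 210
 210 210 209 209 208 209 210 208]
```

View pics/s13_c.png

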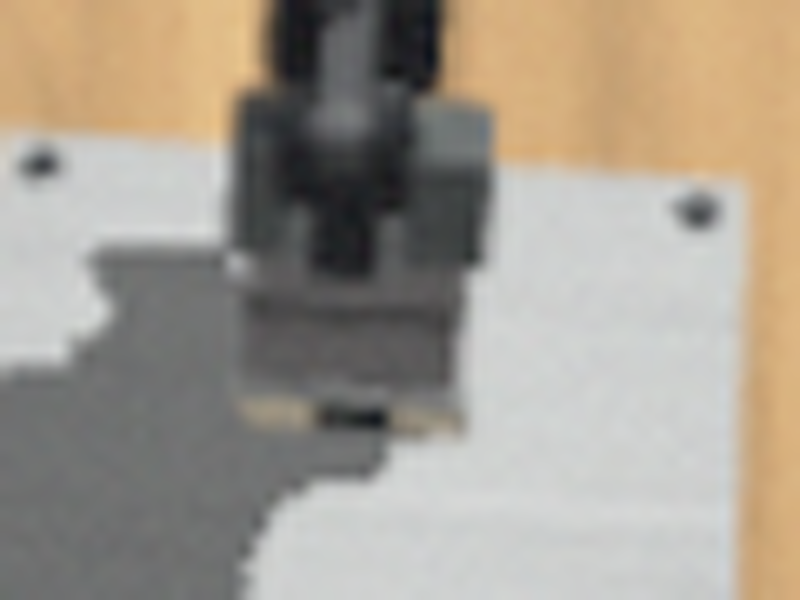

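The crop shows the blade right above the slot: edges at columns 327.9 to 344.25, slot 327.2 to 344.75, and the foot edge at row 293.7. That calls for about +0.5 mm x and −0.5 mm y. Then lower gently while watching the force.

```bash
python3 -m inch '[[[0.001,0,0,-0.5,-0.5,2,1],[0,0,0,0,0,0,1],[0,0,0,0,0,2,1],[0,0,0,0,0,0,1],[0,0,0,0,0,1.5,1],[0,0,0,0,0,0,1],[0,0,0,0,0,0,1]]]'
python3 to.py 543.6 -231.4 140 84.65
python3 edge.py s14 | sed -n 8,22p
```

```text
time_s: 21.27
eef_pos: [544.0, -231.6, 146.5]
eef_rot: [0.147, 3.137, -0.0]
wrist_force: [-0.5, 0.1, -0.7]
grip_width: 0.176
t 21.27 pos [ 544.  -231.6  146.5] zaxis [ 8.e-04 -2.e-04 -1.e+00] yaw_y 84.63 grip 0.176 F [-0.5  0.1 -0.7]
shift tool [0.4 0.2 6.5] q [-0.4   0.4  -0.09  1.08  0.   -0.31]
turn [-0.0001  0.0008 -0.0003]
  62  65  70  67  93 187 207 206]
284 [109 110 112  85  65  65  66  71  94  66  39  38  32  29  59  92  81  65
  66  68  64  67 111 189 210 207]
285 [110 112 112  95  85  80  74  76  95  59  33  37  36  34  58  94  75  66
  66  67  69  65 125 191 210 208]
286 [112 112 112 108 100  90  87  86  96  68  35  33  35  29  61  91  86  73
  73  74  73 107 150 195 206 207]
287 [114 112 112 110 105  95  90  91  93  82  71  67  65  70  69  92  88  84
  86  87  83 165 190 202 201 206]
288 [113 115 114 117  96  92  90  90  91  92  86  89  87  84  88  87  90  89
  84  88  84 183 208 206 205 207]
289 [112 112 111 111  88  72  71  70  66  69  70  77  82  79  83  89  92  89
  93  90 101 189 209 209 209 211]
290 [114 110 111 112  96  83  81  80  78  81  82  76  73  71  69  74  69  68
  67  70 100 185 211 208 207 209]
```

View pics/s14_c.png

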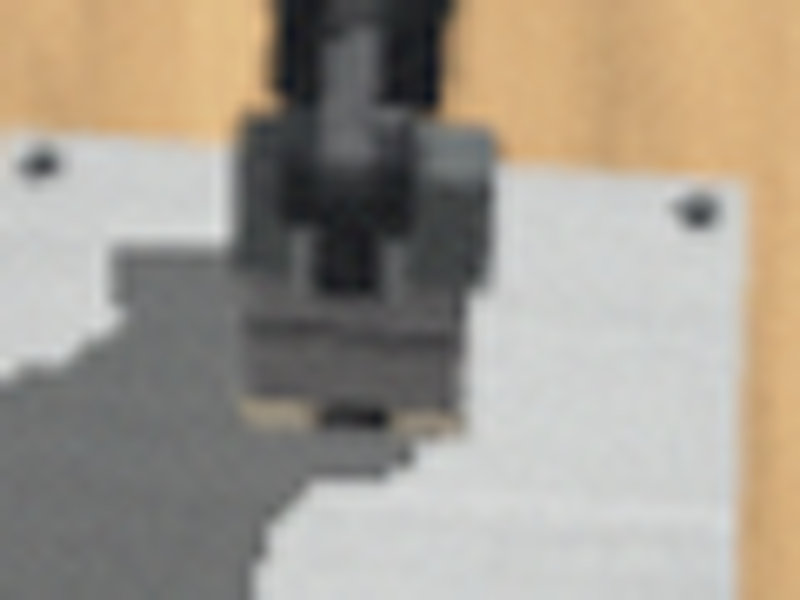

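```bash
python3 -m inch '[[[0,0,0,0,0,2,1],[0,0,0,0,0,0,1],[0,0,0,0,0,1.5,1],[0,0,0,0,0,0,1],[0,0,0,0,0,1.5,1],[0,0,0,0,0,0,1],[0,0,0,0,0,0,1]]]'
python3 to.py 543.9 -231.4 140 84.65
python3 edge.py s15 | sed -n 8,40p
```

```text
time_s: 21.9
eef_pos: [543.9, -231.6, 141.0]
eef_rot: [0.147, 3.137, -0.0]
wrist_force: [0.0, -0.2, -1.0]
grip_width: 0.175
t 21.9 pos [ 543.9 -231.6  141. ] zaxis [ 7.e-04 -1.e-04 -1.e+00] yaw_y 84.63 grip 0.175 F [ 0.  -0.2 -1. ]
shift tool [0.  0.2 1. ] q [-0.4   0.41 -0.1   1.06  0.   -0.31]
turn [-0.0001  0.0007 -0.0004]
  65  66  66  65  94 185 208 206]
284 [110 111 111  87  70  66  63  67  86  59  35  33  29  34  54  77  70  63
  67  65  66  64 111 190 210 210]
285 [112 112 110  85  68  69  67  73  94  63  33  32  36  34  60  90  78  62
  68  62  67  63 124 189 208 209]
286 [112 115 112  98  75  70  68  77  95  63  36  36  39  34  60  92  78  63
  69  68  64  64 124 188 206 208]
287 [115 114 114 113 101  90  84  89  96  63  36  40  37  32  69  90  82  72
  71  67  69  69 143 192 204 203]
288 [116 113 114 114 106  95  90  90  95  69  57  49  39  44  74  88  88  83
  84  85 100 159 190 203 206 207]
289 [113 112 113 114  99  92  92  89  91  84  84  78  79  76  86  90  90  92
  87  90 113 189 210 210 211 209]
290 [113 115 115 114  85  70  72  77  82  80  79  88  90  90  91  87  89
[... 337 characters left out ...]

  90  85 122 190 209 208 206 208]
294 [116 114 111 121 106  95  88  90  93  91  89  89  92  90  93  91  90  90
  91  87 136 191 206 206 207 208]
295 [113 115 115 117 116  97  88  92  87  89  91  90  91  87  91  91  91  92
  87  90 134 192 206 207 207 207]
296 [113 115 112 111 115 110 105 104 104  88  81  96  85  80  82  87  87  89
  88  96 121 189 210 206 211 209]
297 [113 112 113 113 112 113 113 112 110 104 102 107 101  99 101 108 109 102
  96 140 156 196 210 208 209 207]
298 [112 114 113 113 115 112 114 113 114 112 115 114 112 113 113 114 118 166
 182 194 196 203 208 209 207 209]
299 [114 113 113 116 117 114 115 114 115 113 113 114 116 114 116 113 115 190
 208 207 210 208 208 209 208 208]
```

View pics/s15_c.png

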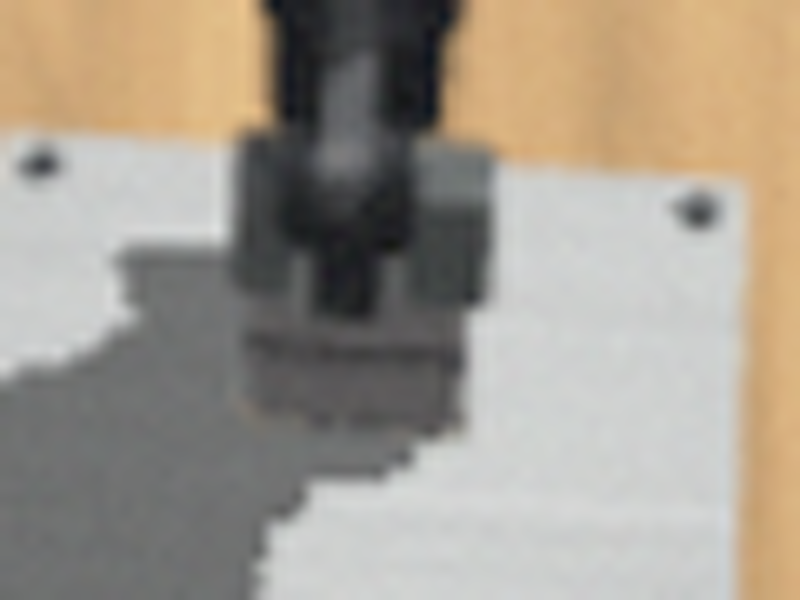

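There's no contact force, and the foot disappears into the mouth at rows 296–297. Continue down.

```bash
python3 -m inch '[[[0,0,0,0,0,2,1],[0,0,0,0,0,0,1],[0,0,0,0,0,2,1],[0,0,0,0,0,0,1],[0,0,0,0,0,2,1],[0,0,0,0,0,0,1],[0,0,0,0,0,0,1]]]'
python3 to.py 543.9 -231.4 118.5 84.65
```

```text
time_s: 22.53
eef_pos: [543.9, -231.6, 134.3]
eef_rot: [0.147, 3.138, -0.0]
wrist_force: [0.0, 1.0, -0.3]
grip_width: 0.179
t 22.53 pos [ 543.9 -231.6  134.3] zaxis [ 6.e-04 -1.e-04 -1.e+00] yaw_y 84.63 grip 0.179 F [ 0.   1.  -0.3]
shift tool [ 0.   0.2 15.8] q [-0.4   0.41 -0.11  1.05  0.   -0.31]
turn [-0.0001  0.0006 -0.0003]
```

```bash
python3 -m inch '[[[0,0,0,0,0,2,1],[0,0,0,0,0,0,1],[0,0,0,0,0,2,1],[0,0,0,0,0,0,1],[0,0,0,0,0,2,1],[0,0,0,0,0,0,1],[0,0,0,0,0,2,1],[0,0,0,0,0,0,1],[0,0,0,0,0,2,1],[0,0,0,0,0,0,1],[0,0,0,0,0,0,1]]]'
python3 to.py 543.9 -231.4 118.5 84.65
python3 edge.py s16 >/dev/null
```

```text
time_s: 23.45
eef_pos: [543.9, -231.6, 123.1]
eef_rot: [0.147, 3.138, -0.0]
wrist_force: [0.9, 0.9, -0.8]
grip_width: 0.18
t 23.45 pos [ 543.9 -231.6  123.1] zaxis [ 6.e-04 -1.e-04 -1.e+00] yaw_y 84.63 grip 0.18 F [ 0.9  0.9 -0.8]
shift tool [0.  0.2 4.6] q [-0.4   0.42 -0.13  1.02  0.   -0.31]
turn [-0.0001  0.0006 -0.0003]
```

View pics/s16_c.png

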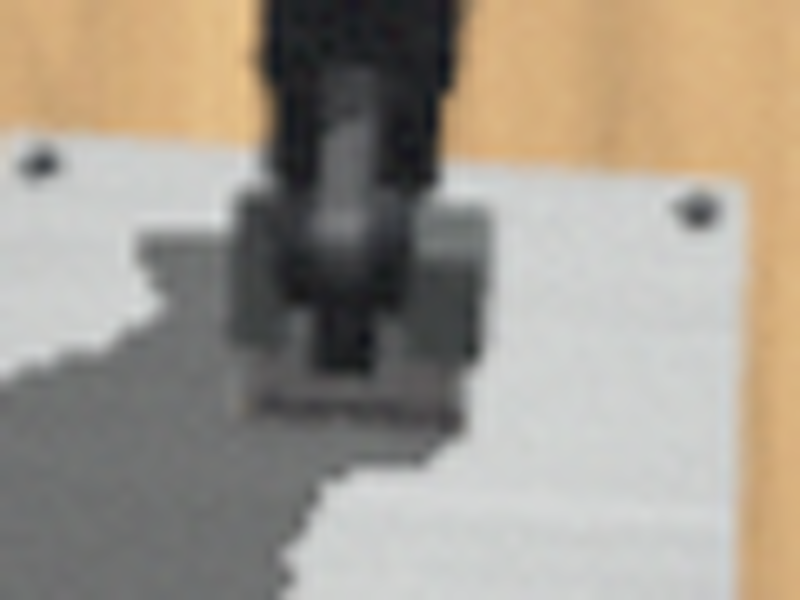

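The dark line (crop row ≈410) is still a few mm above the roof. Lower 4 more.

```bash
python3 -m inch '[[[0,0,0,0,0,2,1],[0,0,0,0,0,0,1],[0,0,0,0,0,2,1],[0,0,0,0,0,0,1],[0,0,0,0,0,0,1],[0,0,0,0,0,0,1],[0,0,0,0,0,0,1]]]'
python3 to.py 543.9 -231.4 118.5 84.65
python3 edge.py s17 >/dev/null
python3 - <<'E'
from h import *
t=snap('top','t17');d=load('s17');f=d['frame'][:,:,::-1]
cv2.imwrite('pics/full17.png',np.hstack([cv2.resize(f,(400,300)),cv2.resize(t['frame'][:,:,::-1],(400,300))]))
cv2.imwrite('pics/rack17.png',cv2.resize(t['frame'][200:290,200:300,::-1],(600,540),interpolation=2))
print('line z fits', [(z,project(d,[543.9,-235.6,z])[1].round(2)) for z in (118,120,122)])
g=d['frame'].astype(int).sum(2)//3; print(g[290:302,330:343])
E
```

```text
time_s: 24.08
eef_pos: [543.9, -231.6, 118.7]
eef_rot: [0.147, 3.138, -0.0]
wrist_force: [0.2, -0.3, -1.1]
grip_width: 0.175
t 24.08 pos [ 543.9 -231.6  118.7] zaxis [ 5.e-04 -1.e-04 -1.e+00] yaw_y 84.63 grip 0.175 F [ 0.2 -0.3 -1.1]
shift tool [-0.   0.2  0.2] q [-0.4   0.42 -0.14  1.01  0.   -0.31]
turn [-0.      0.0005 -0.0004]
line z fits [(118, np.float64(296.81)), (120, np.float64(296.34)), (122, np.float64(295.86))]
[[ 67  74  80  61  33  37  35  34  67  81  72  67  66]
 [ 63  79  84  54  38  34  36  33  74  90  76  64  66]
 [ 77  86  86  55  33  37  37  33  84 117  92  69  66]
 [ 87  91  87  55  34  25  35  38  88 111  93  83  74]
 [ 92  90  88  82  78  76  67  65  88  92  90  90  88]
 [ 86  89  91  91  93  90  84  89  85  90  91  89  90]
 [ 76  74  69  72  74  72  69  64  68  77  80  77  79]
 [100  97  94  99  99 100  98  96  95  90  86  85  85]
 [111 113 115 115 112 114 113 112 112 109 105 108 106]
 [113 114 116 112 117 113 114 114 114 114 114 114 168]
 [114 113 116 116 114 112 169 184 183 182 187 183 201]
 [116 114 115 114 115 170 206 213 212 211 212 210 210]]
```

View pics/s17_c.png

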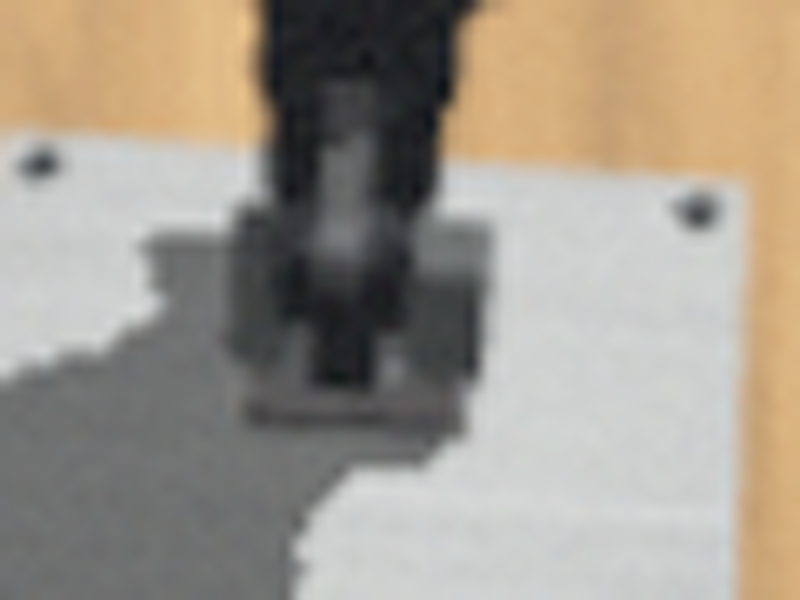

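View pics/full17.png

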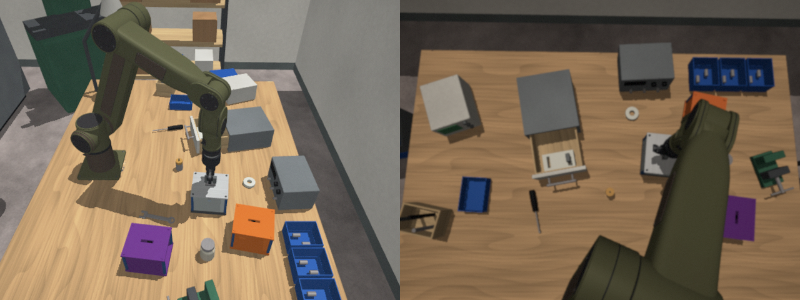

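View pics/rack17.png

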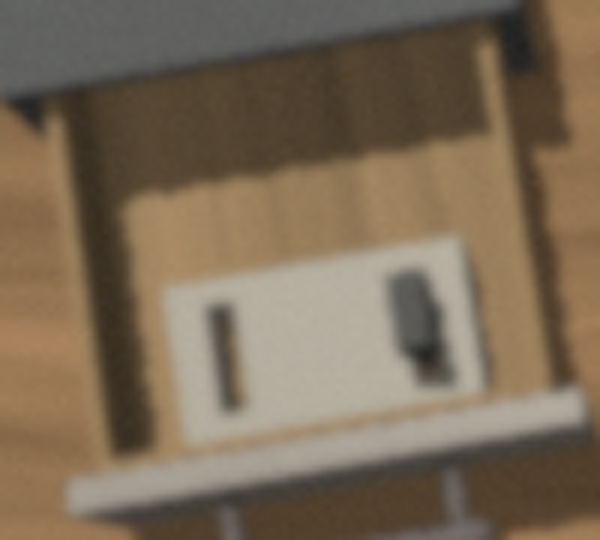

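The dark line (row ≈296.1, equivalent to z ≈121) is level with the roof, where the blade meets it at rows 296–297. The narrow blade stands in its pocket, and the bystanders in view look unmoved. Hand in.

```bash
python3 -c "
from plant import r
print(r.hand_in()); s=r.read_state(); print(s['time_s'],s['eef_pos'],s['wrist_force'],s['grip_width'])"
```

```text
the job is handed in; nothing more can be done
None
the job is handed in; nothing more can be done
```

I opened the drawer about 155 mm and lifted the wider blade out of its rack (left pocket as seen from the robot). I then passed it down through the slot of the aluminium station and handed in at about 24 s, still holding it there.

**Last checks before handing in:**
- **Depth:** in the side camera the dark line reads at z ≈ 121 mm against the 120 mm roof. By that reading the tip is about 24 mm below the roof top and the grip block about 21 mm clear of it.
- **Alignment and grip:** the tool was within 0.001 rad of vertical and within 0.02° of the slot's measured direction. The grip opening was about 15 mm on the 16 mm block, and the wrist force was about 1 N, so the blade was not pressing noticeably on the station.
- **Rest of the scene:** the narrower blade stands in its pocket, and the bystanders visible in the last pictures look unmoved. I judged the bystanders by eye only; the arm hid the jar and wrench in the top view.

**What failed or disagreed:**
- **First handle grasp:** the fingers shut above the handle bar on the first try. The fingertips seen by the camera were about 25 mm above the reported TCP. I allowed for that offset afterwards, and both later grasps held.
- **Slot position:** the two cameras differed by about 2 mm on where the slot is. I settled it by comparing blade and slot in the side picture, and the blade entered without contact force.

The hand-in gave no verdict, and the state could not be read afterwards.

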